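# Load the sticking bookshelf tray with tape rolls and lock it

## Task

Draw the white tray out from under the plywood shelf top by its upright fin until you feel it start to bind, without forcing it farther, then ease it back in about 2 cm so that it hangs free, and leave it there while you load it: lift every tape roll off its spindle on the rack and put it on the tray's floor, none on top of another. When all the rolls are in, push the tray fully home and then turn the steel catch so that its nose faces the black mark on its plate. Do not disturb the other things lying about.

Things in the scene. Friction and masses are not known exactly. Their poses are not given: they have to be found in the camera images.
- tray (a joint): Opening of the white plastic tray, m: 0 fully home, grows as it slides out towards the robot along the -x axis of shelf_front. It runs freely (friction about 1.2 N) until it binds at some opening between 0.135 and 0.170, different each time; from there the resistance climbs by 1 N per mm.
- feeler (a joint): A light sprung tongue on the hidden runner that tells how near the tray is to where it binds, m: 0 while the tray is more than 40 mm short of that spot, then growing 1:1 with the opening; 0.040 where the tray begins to bind, more when it is pulled into the tight spot. Past 0.054 the tray is being forced. Hardly any force of its own.
- tray_fin (a point): Grip point in the tray's pull fin, an upright white plate mid-front of the tray: 14 mm thick (y), 42 mm long (x), top 15 mm above this point, gripped from above on its flat sides. 28 mm from this point to the front panel's rear face. x points into the shelf along the slide. Moves with the tray. With the tray home the plywood's front edge is 28 mm behind this point, its surface 25 mm above it.
- tray_in (a point): Point on the tray's inner floor (16 mm above the bench), mid-width, at the inner face of the front panel. x points into the shelf, z up. Inside 255 mm long, 400 mm wide; side and rear walls 30 mm, front panel 46 mm above the floor. Only the part outside the shelf (x from 0 to the opening) is open from above; 76 mm high gap under the plywood. Moves with the tray.
- shelf_front (a point): Middle of the plywood top's front edge, at its upper surface, 110 mm above the bench; x points to the back of the shelf, y to its left end. The top is 500 mm wide, 360 mm deep, 18 mm thick.
- catch (a joint): Turn of the steel catch, rad: 0 when its nose faces the mark, positive counter-clockwise from above; range -1.7 to 1.7, moderate friction (0.04 Nm), stays where it is left.
- catch_grip (a point): Point on the catch's axis at the height to grip, 38 mm above the plywood. The catch is an upright steel bar 13 mm thick, 44 mm long, top 10 mm above this point, on a disc of radius 24 mm whose top is 24 mm below this point. The bar lies along this point's x axis; its nose, a flat point at the disc's edge reaching 31 mm from the axis, is on the -x side.
- mark (a point): The short black line on the catch's round aluminium plate (radius 45 mm, 6 mm thick, standing on the shelf top near its left front corner); its middle 38 mm from the catch's axis.
- rack: Wooden rack fixed on the shelf top, 75 x 315 mm, 12 mm thick; origin at the centre of its underside. Four upright steel posts, 16 mm in diameter, stand in a row along its y axis at y = -117, -39, 39 and 117 mm; their tops are 68 mm above its underside. A roll on a post rests on the wood. Not every post has a roll.
- roll1: Cream paper tape roll on a cardboard core: 60 mm outside diameter, 35 mm bore, 36 mm wide, about 90 g. Origin at its centre, z along its bore. It starts on one of the rack's posts, bore upright (its top 20 mm below the post's tip), or is absent. All rolls are alike.
- roll2: Cream paper tape roll on a cardboard core: 60 mm outside diameter, 35 mm bore, 36 mm wide, about 90 g. Origin at its centre, z along its bore. It starts on one of the rack's posts, bore upright (its top 20 mm below the post's tip), or is absent. All rolls are alike.
- roll3: Cream paper tape roll on a cardboard core: 60 mm outside diameter, 35 mm bore, 36 mm wide, about 90 g. Origin at its centre, z along its bore. It starts on one of the rack's posts, bore upright (its top 20 mm below the post's tip), or is absent. All rolls are alike.
- roll4: Cream paper tape roll on a cardboard core: 60 mm outside diameter, 35 mm bore, 36 mm wide, about 90 g. Origin at its centre, z along its bore. It starts on one of the rack's posts, bore upright (its top 20 mm below the post's tip), or is absent. All rolls are alike.
- thermometer: Bystander: stainless dial thermometer on a foot, 80 mm across, 86 mm tall, at the back of the shelf top; origin under its foot.
- wedge: Bystander: red plastic door wedge, 120 x 38 x 30 mm, at the right front of the shelf top; origin at the centre of its underside.
- bell: Bystander: white ceramic bell, 72 mm across, 84 mm tall, at the back of the shelf top; origin at its base.
- case_corner (a point): Bystander: black hard-shell headphone case, 120 x 160 x 54 mm, at the back right of the shelf top; this point is its front left corner, half way up (5 mm inside each face); the case reaches back along its +x and to the right along its -y.
- mug: Bystander: blue mug, 80 mm across, 90 mm tall, on the bench to the left; origin under its centre.
- book: Bystander: book lying on the bench to the right, 204 x 134 x 30 mm; origin under its centre.
- torch: Bystander: grey torch standing on its head on the bench to the right, 50 mm across, 141 mm tall; origin at its base.
There are look-alikes about, which are no part of the job. What is shaped like the roll2 but blue or pink is not meant.

How it is judged:
By the outcome, as a careful person would: the job done as asked, in the order asked, and still so for the second after the job is handed in, with the robot touching nothing.
Of roll1, roll2, roll3, roll4 only 3 to 4 are there at a start; the rules pass over those that are not, and their reading is None.
At some moment in a run one of roll1, roll2, roll3, roll4 may be knocked a few centimetres aside while the robot is not near it.
Once in a run the grip may slacken for a moment while it holds something.
It also fails if it takes over 200 s, if anything falls off the work surface, if the arm or the gripper's body presses on something with over 40 N, if the wrist force passes 120 N, or if a joint passes its speed limit or range.

## Robot

A 7-joint arm with a two-finger parallel gripper is mounted at the origin on the work surface. World frame = base frame: x ahead of the robot, y to its left, z up, the work surface at z = 0. Lengths are in m, angles in rad, forces in N, time in s.
With the tool pointing down it reaches from about 0.35 to 0.9 m from the base axis. Payload 8.1 kg.
Tool frame: the origin (TCP) lies midway between the tips of the shut fingers; the grasp point (between the pads) lies 19 mm behind it; z points along the fingers, y is the direction in which the jaws open and shut (so a half turn about z gives the same grasp; the last joint's range is limited). The gripper opens to 85 mm and grips with 20 to 120 N. Pads are 22 mm wide; open, the fingers measure 114 mm over their backs; the gripper's body (76 mm by 85 mm) begins 54 mm behind the grasp point. The pads swing forward as they close: fully open they stand 13 mm farther back than shut.
Start: joints at [1.072, 0.434, 0.025, 1.573, -0.012, 1.134, -0.075], TCP at [0.241, -0.577, 0.231] pointing down, gripper open.
Joint ranges: [-2.62, 2.62], [-0.44, 2.09], [-1.27, 1.32], [0.08, 2.57], [-1.32, 4.46], [0.12, 2], [-2.74, 2.74]. Speed limits (rad/s): [2.22, 2.22, 3.01, 3.01, 3.14, 3.14, 3.14].

## Interface

Orientations are given as a 3x3 rotation matrix whose columns are the frame's x, y, z axes.
In Python, from workcell import manip, snapshot gives the robot as it stands.
- The arm moves only by the shell command python3 -m crank 'ROWS' [FORCE]. ROWS is JSON, a list of rows, each a list of 5 numbers: the shift along the tool's x, y, z in mm, then the turn about the tool's z in degrees, then the finger opening in mm, from 0 to 85.4. A call has 1 to 20 rows; each row is the pose to reach, as a shift and turn from the pose commanded when the call began, along the tool's axes at that moment; what a row does not reach only later rows make up. A row lasts 1/8 s, in which the tool goes at most 62.5 mm and 10.7 degrees, less where a joint would pass 70% of its speed; a pose out of reach is approached as far as the arm can. A call with a gripper value outside its range is refused whole. The fingers move at their own pace and stop on an object; FORCE is the grip in N (left out, the last holds). Time passes only in rows, so rows that repeat a pose let the fingers close. It gives the time, the measured TCP pose, the force and the opening at its end, in the units of the state.
- manip.state(): the state, without advancing time (a new reading comes with each control period).
- snapshot(name): name is "scene" or "top" or "wrist"; returns a dict with "color" (480x640x3 uint8, red, green, blue), "depth" (480x640 float32, m along the optical axis (not along the pixel's ray), 0 where there is no reading), "camera_matrix" (3x3 intrinsics, pixels), "world_from_camera" (4x4, takes a point from camera to world coordinates); the wrist camera has in their place "mount" (4x4, takes a point from camera to tool coordinates, whose origin is the TCP and whose axes are the flange's). Camera axes: x right, y down, z forward; pixel columns grow to the right and rows downward; lengths in m; the calibration is good to about 2 mm. The wrist camera is an equidistant fisheye: a pixel r from the principal point sees the ray r / f radians off the axis. A picture is of the moment at which its call begins: read the wrist's pose just before it.
- manip.hand_in(): hands the job in, once; it reports no verdict.
The state is a dict: "clock": time; "qpos": joint angles; "qvel": joint speeds; "joint_torque": joint torques, N m; "tool_pos": TCP position; "ee_rot": TCP orientation; "wrist_force": force on the tool from outside, world axes, zero at the start; "torque": the same for the moment, N m; "opening": finger opening in m.
Only numpy, scipy, OpenCV 4.12 (cv2) and the standard library are available. Lean on these libraries where they do the work, as an engineer would, in place of code of your own. Each camera call takes 0.05 s, during which the arm holds its last target.

## Working session

There is one attempt and no reset: what is moved stays moved. The work goes in short steps, Python scripts to look and compute and a shell command to move; the robot and the scene stay as the last step left them, time stands still between calls to the robot, and variables do not carry over. Pictures are saved under pics/ and viewed, and the job is handed in when it is done.

```bash
ls; mkdir -p pics
python3 - <<'E'
from workcell import manip, snapshot
import cv2,numpy as np
s=manip.state(); print({k:np.round(v,3).tolist() for k,v in s.items()})
for n in("scene","top","wrist"):
    d=snapshot(n); cv2.imwrite(f"pics/{n}0.png",d["color"][:,:,::-1]); print(n,np.round(d["camera_matrix"],1).tolist(),np.round(d.get("world_from_camera",d.get("mount")),3).tolist())
    np.savez(f"{n}0.npz",**d)
E
```

```text
pics
{'clock': 0.0, 'qpos': [1.072, 0.435, 0.025, 1.574, -0.012, 1.134, -0.075], 'qvel': [0.002, 0.001, 0.001, 0.002, -0.0, 0.0, 0.001], 'joint_torque': [-0.0, -67.046, 1.025, -31.62, 0.015, 0.012, 0.0], 'tool_pos': [0.241, -0.576, 0.231], 'ee_rot': [[0.923, 0.385, -0.001], [0.385, -0.923, 0.001], [-0.0, -0.002, -1.0]], 'wrist_force': [0.07, -0.051, 0.415], 'torque': [-0.03, -0.056, -0.032], 'opening': 0.085}
scene [[574.6, 0.0, 324.9], [0.0, 574.6, 236.7], [0.0, 0.0, 1.0]] [[0.756, 0.376, -0.536, 1.409], [0.654, -0.463, 0.598, -0.95], [-0.023, -0.802, -0.596, 1.049], [0.0, 0.0, 0.0, 1.0]]
top [[466.0, 0.0, 317.6], [0.0, 466.0, 245.4], [0.0, 0.0, 1.0]] [[0.026, -0.985, 0.173, 0.338], [-0.999, -0.031, -0.026, -0.001], [0.031, -0.172, -0.985, 1.37], [0.0, 0.0, 0.0, 1.0]]
wrist [[371.6, 0.0, 321.1], [0.0, 371.6, 239.4], [0.0, 0.0, 1.0]] [[-0.001, -0.959, -0.282, 0.072], [1.0, -0.001, -0.0, 0.001], [0.0, -0.282, 0.959, -0.142], [0.0, 0.0, 0.0, 1.0]]
```

View pics/scene0.png

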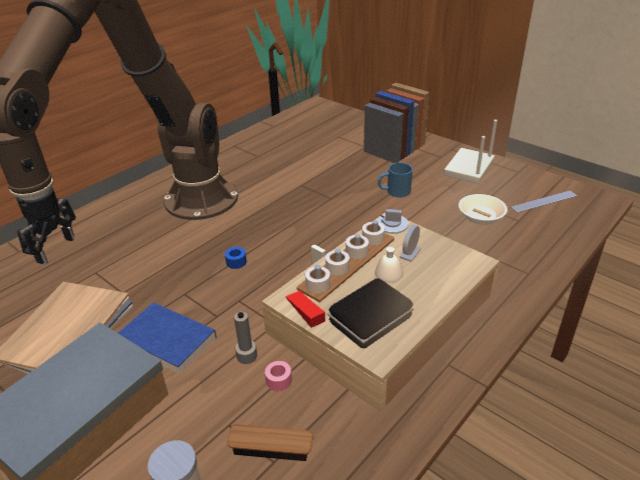

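View pics/top0.png

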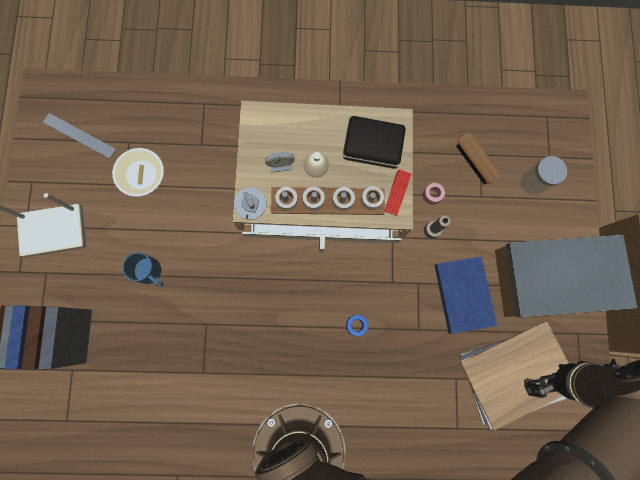

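View pics/wrist0.png

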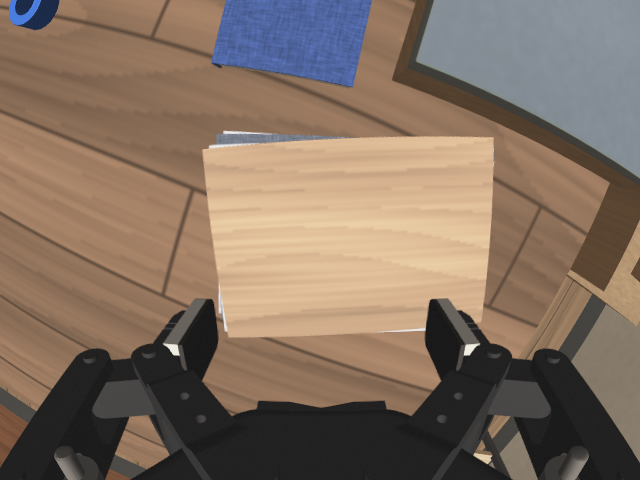

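The pictures show four white rolls on posts at top-view pixels (286,197), (314,197), (344,197) and (373,196). The fin is at (322,242) and the catch at (250,203). The blue ring (357,325) and pink ring (435,192) are look-alikes. I'll confirm with an enlarged crop and measure.

```bash
cat > h.py <<'E'
import numpy as np,cv2
from workcell import manip,snapshot
def plane(d,u,v,z):
    K=d["camera_matrix"];T=d["world_from_camera"]
    r=T[:3,:3]@np.array([(u-K[0,2])/K[0,0],(v-K[1,2])/K[1,1],1.]);o=T[:3,3]
    return o+r*(z-o[2])/r[2]
def cloud(d):
    K=d["camera_matrix"];T=d["world_from_camera"];D=d["depth"];v,u=np.mgrid[:480,:640]
    P=np.stack([(u-K[0,2])/K[0,0]*D,(v-K[1,2])/K[1,1]*D,D],-1)
    return P@T[:3,:3].T+T[:3,3]
def crop(d,x0,y0,x1,y1,s,name):
    cv2.imwrite("pics/"+name,cv2.resize(d["color"][y0:y1,x0:x1,::-1],None,fx=s,fy=s,interpolation=cv2.INTER_CUBIC))
E
python3 - <<'E'
from h import *
t=dict(np.load("top0.npz"));crop(t,225,95,425,245,4,"tc.png")
s=dict(np.load("scene0.npz"));crop(s,260,200,420,320,5,"sc.png")
C=cloud(t)
for n,(u,v) in dict(rollL=(279,197),shelf=(320,130),fin=(322,243),catch=(250,202),bench=(200,200)).items(): print(n,C[v,u].round(3))
for u in (286,314,344,373): print(u,C[197,u].round(3), plane(t,u,197,.178).round(3))
E
```

```text
rollL [0.679 0.073 0.159]
shelf [ 0.896 -0.033  0.109]
fin [ 0.569 -0.047  0.097]
catch [0.664 0.15  0.156]
bench [ 0.707  0.32  -0.001]
286 [0.677 0.054 0.168] [0.675 0.054 0.178]
314 [ 0.678 -0.02   0.176] [ 0.677 -0.02   0.178]
344 [ 0.681 -0.1    0.175] [ 0.68  -0.1    0.178]
373 [ 0.682 -0.176  0.181] [ 0.683 -0.177  0.178]
```

View pics/tc.png

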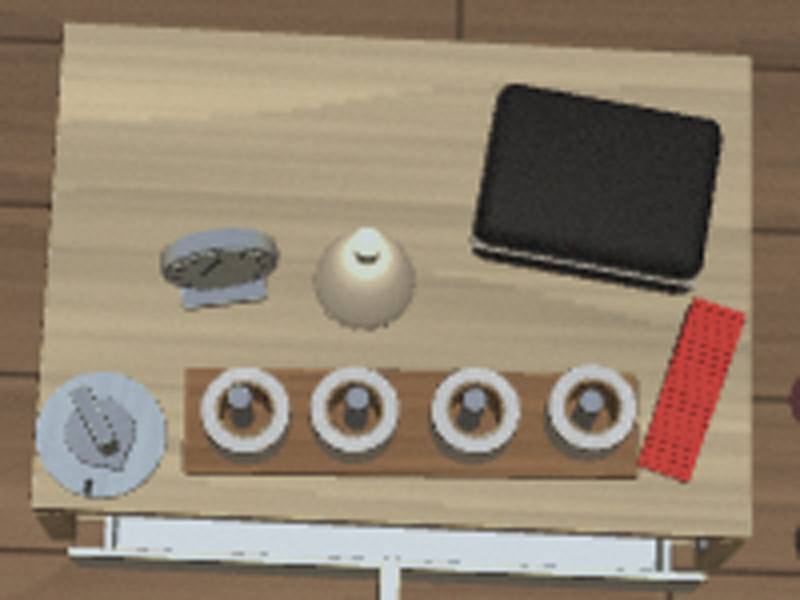

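View pics/sc.png

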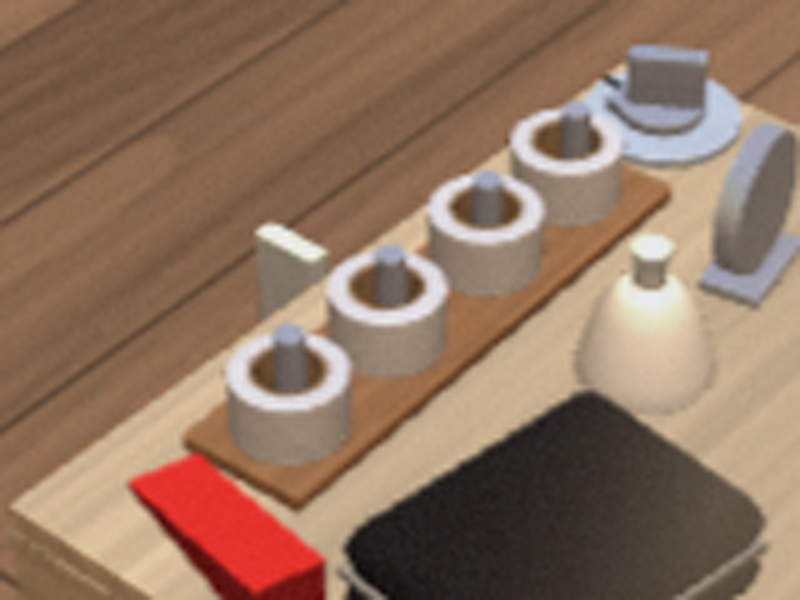

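Run:
```python
from h import *
t=dict(np.load("top0.npz"));C=cloud(t)
f=lambda x,y,z:plane(t,225+(x-1.5)/4,95+(y-1.5)/4,z)
L=f(35,507,.110);R=f(748,535,.110);LB=f(66,23,.11);RB=f(752,58,.11)
m=(L+R)/2
print("L R LB RB",L.round(3),R.round(3),LB.round(3),RB.round(3),np.linalg.norm(L-R),np.linalg.norm(L-LB),"mid",m.round(3),"yaw",np.degrees(np.arctan2(-(L-R)[0],(L-R)[1])))
print("yaw back",np.degrees(np.arctan2(-(LB-RB)[0],(LB-RB)[1])))
# edge via cloud: shelf top points
M=(abs(C[...,2]-.110)<.004)
hsv=cv2.cvtColor(t["color"],cv2.COLOR_RGB2HSV)
for u in (290,310,340,360,380):
    col=[v for v in range(205,240) if M[v,u]]; print(u,col[-1] if col else None,C[col[-1],u].round(3) if col else None)
# white mask for tray panel / fin
W=(hsv[...,1]<60)&(hsv[...,2]>150)
for u in (260,290,310,316,318,320,322,324,326,330,350,380):
    vs=[v for v in range(220,252) if W[v,u]]
    print(u,vs[0],vs[-1],[ (C[v,u].round(3)).tolist() for v in (vs[0],vs[-1]-1,vs[-1])])
# rolls: cream mask, circle fit at z=.158
M=W&(C[...,2]>.148)&(C[...,2]<.165)
n,l,s,c=cv2.connectedComponentsWithStats(M.astype(np.uint8))
for i in range(1,n):
    if s[i,4]>40:
        cn=max(cv2.findContours((l==i).astype(np.uint8),cv2.RETR_EXTERNAL,cv2.CHAIN_APPROX_NONE)[0],key=len)
        (u,v),r=cv2.minEnclosingCircle(cn); p=plane(t,u,v,.158); print("roll",round(u,1),round(v,1),r,p.round(4),(r+.5)/466*1.2)
for x,y in ((239,397),(357,400),(475,402),(591,401)): print("post",f(x,y,.178).round(4))
```

```text
L R LB RB [0.619 0.199 0.11 ] [ 0.616 -0.295  0.11 ] [0.978 0.197 0.11 ] [ 0.971 -0.301  0.11 ] 0.49402219833203626 0.3582490373592538 mid [ 0.618 -0.048  0.11 ] yaw -0.44245761993394744
yaw back -0.7710469951719804
290 224 [0.617 0.043 0.11 ]
310 225 [ 0.616 -0.012  0.112]
340 226 [ 0.617 -0.096  0.107]
360 227 [ 0.615 -0.151  0.108]
380 226 [ 0.619 -0.207  0.11 ]
260 224 233 [[0.636, 0.136, 0.01], [0.61, 0.134, 0.019], [0.599, 0.13, 0.059]]
290 223 235 [[0.621, 0.043, 0.106], [0.599, 0.044, 0.058], [0.596, 0.044, 0.059]]
310 227 236 [[0.63, -0.013, 0.019], [0.598, -0.014, 0.057], [0.595, -0.014, 0.06]]
316 227 236 [[0.631, -0.031, 0.018], [0.599, -0.031, 0.057], [0.596, -0.031, 0.06]]
318 220 236 [[0.631, -0.034, 0.109], [0.599, -0.036, 0.06], [0.595, -0.036, 0.062]]
320 227 248 [[0.633, -0.043, 0.011], [0.557, -0.042, 0.097], [0.554, -0.042, 0.101]]
322 227 248 [[0.632, -0.049, 0.015], [0.557, -0.047, 0.099], [0.554, -0.047, 0.101]]
324 227 248 [[0.632, -0.055, 0.016], [0.556, -0.053, 0.105], [0.554, -0.053, 0.1]]
326 220 236 [[0.632, -0.056, 0.108], [0.599, -0.059, 0.063], [0.596
[... 176 characters left out ...]
28, 0.066]]
380 229 238 [[0.634, -0.224, 0.006], [0.607, -0.222, 0.019], [0.596, -0.216, 0.056]]
roll 315.7 160.8 9.300418853759766 [ 0.785  -0.0224  0.158 ] 0.02523713009551871
roll 285.7 196.8 10.95311164855957 [0.6807 0.0554 0.158 ] 0.029492991369681296
roll 313.2 196.6 10.852213859558105 [ 0.6839 -0.0183  0.158 ] 0.029233168737059497
roll 343.5 197.0 10.735555648803711 [ 0.6856 -0.0999  0.158 ] 0.02893276132739153
roll 372.5 196.7 10.863274574279785 [ 0.6891 -0.1784  0.158 ] 0.02926165126423979
roll 248.5 198.0 7.43313455581665 [0.674  0.1547 0.158 ] 0.0204286726759227
post [0.683  0.0584 0.178 ]
post [ 0.6836 -0.0196  0.178 ]
post [ 0.685  -0.0978  0.178 ]
post [ 0.6883 -0.175   0.178 ]
```

Four cream rolls sit on the posts, the tray is slightly ajar, and the fin centre is at about (0.575, -0.048). I'll write a helper that converts a target into tool axes, then go above the fin.

```bash
cat >> h.py <<'E'
def to(x,y,z,yaw=0.):
    """yaw: world heading of tool x, deg. prints row (mm,mm,mm,deg) in tool axes"""
    s=manip.state();R=np.array(s["ee_rot"]);p=np.array(s["tool_pos"])
    d=R.T@(np.array([x,y,z])-p)*1000
    a=np.degrees(np.arctan2(R[1,0],R[0,0])); print("row",d.round(1),"turn",round(a-yaw,1),"now",p.round(4),"yaw",round(a,2),"F",np.round(s["wrist_force"],2),"open",round(s["opening"],4),"t",round(s["clock"],2))
def wray(d,s,u,v):
    K=d["camera_matrix"];a=np.array([u-K[0,2],v-K[1,2]])/K[0,0];r=np.linalg.norm(a);q=np.append(a/max(r,1e-9)*np.sin(r),np.cos(r))
    R=np.array(s["ee_rot"]);T=d["mount"];return R@(T[:3,:3]@q),R@T[:3,3]+np.array(s["tool_pos"])
def wplane(d,s,u,v,z):
    r,o=wray(d,s,u,v);return o+r*(z-o[2])/r[2]
def wrist(name):
    s=manip.state();d=snapshot("wrist");cv2.imwrite("pics/"+name,d["color"][:,:,::-1]);return d,s
E
python3 -c "
from h import *;to(.575,-.048,.20,-.5)"
```

```text
row [ 512.1 -358.6   31.1] turn 23.2 now [ 0.2408 -0.5764  0.2307] yaw 22.67 F [ 0.19 -0.34 -0.12] open 0.0853 t 0.15
```

```bash
python3 -m crank '[[50,-35,0,5,85],[100,-70,0,10,85],[150,-105,0,15,85],[200,-140,0,20,85],[250,-175,0,23,85],[300,-210,0,23,85],[350,-245,0,23,85],[400,-280,0,23,85],[450,-315,0,23,85],[490,-345,15,23,85],[512,-359,31,23,85],[512,-359,31,23,85],[512,-359,31,23,85]]' 30
python3 - <<'E'
from h import *
d,s=wrist("w1.png");np.savez("w1.npz",**d);to(.575,-.048,.066,-.5)
E
```

```text
clock: 1.78
tool_pos: [0.5746, -0.0492, 0.2003]
ee_rot: [[1.0, -0.007, -0.001], [-0.007, -1.0, -0.001], [-0.001, 0.001, -1.0]]
wrist_force: [-0.4, -0.2, 0.7]
opening: 0.0849
row [  0.3  -1.7 134.7] turn 0.1 now [ 0.5747 -0.0496  0.2007] yaw -0.43 F [-0.17  0.06 -0.43] open 0.0849 t 1.82
```

View pics/w1.png

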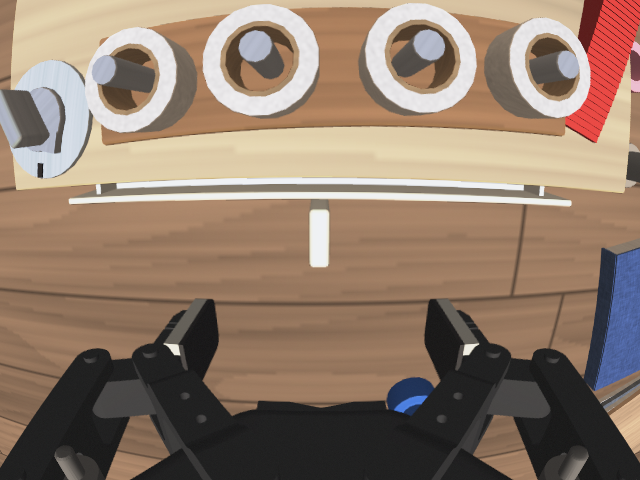

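Run:
```python
from h import *
d=dict(np.load("w1.npz"));s=manip.state()
for n,u,v,z in [("finR",319,210,.1),("finF",319,267,.1),("finL",309.5,240,.1),("finRt",328.5,240,.1),("edgeL",14,190,.11),("edgeR",627,192,.11),("panelL",70,201,.062),("panelR",570,203,.062),("p1",103,69,.178),("p2",255,46,.178),("p3",430,45,.178),("p4",567,65,.178),("r1",131,80,.158),("r2",261,60,.158),("r3",418,59,.158),("r4",551,66,.158),("mark",41,170,.116)]:
    print(n,wplane(d,s,u,v,z).round(4))
```

```text
finR [ 0.5963 -0.0489  0.1   ]
finF [ 0.5557 -0.0484  0.1   ]
finL [ 0.5754 -0.0422  0.1   ]
finRt [ 0.5753 -0.0551  0.1   ]
edgeL [0.6233 0.2021 0.11  ]
edgeR [ 0.6172 -0.3023  0.11  ]
panelL [0.6029 0.1771 0.062 ]
panelR [ 0.597  -0.2757  0.062 ]
p1 [0.6868 0.0561 0.178 ]
p2 [ 0.6878 -0.0218  0.178 ]
p3 [ 0.6893 -0.0999  0.178 ]
p4 [ 0.6903 -0.1764  0.178 ]
r1 [0.6823 0.0504 0.158 ]
r2 [ 0.6852 -0.0214  0.158 ]
r3 [ 0.6863 -0.0994  0.158 ]
r4 [ 0.6928 -0.1796  0.158 ]
mark [0.6368 0.1602 0.116 ]
```

```bash
python3 -m crank '[[1,-1,50,0,60],[1,-1,90,0,60],[1,-1,120,0,60],[1,-1,134,0,60],[1,-1,134,0,60],[1,-1,134,0,30],[1,-1,134,0,10],[1,-1,134,0,0],[1,-1,134,0,0],[1,-1,134,0,0]]' 40
python3 -c "
from h import *;to(.575,-.048,.066,-.5)"
```

```text
clock: 3.08
tool_pos: [0.5768, -0.0477, 0.0674]
ee_rot: [[1.0, -0.007, 0.002], [-0.007, -1.0, -0.001], [0.002, 0.001, -1.0]]
wrist_force: [-1.9, -2.5, 6.5]
opening: 0.0135
row [-1.8  0.3  1.4] turn 0.1 now [ 0.5768 -0.0477  0.0674] yaw -0.38 F [-1.89 -2.52  6.53] open 0.0135 t 3.08
```

```bash
python3 -m crank '[[-10,0,-1,0,0],[-25,0,-1,0,0],[-40,0,-1,0,0],[-55,0,-1,0,0],[-70,0,-1,0,0],[-85,0,-1,0,0],[-95,0,-1,0,0],[-100,0,-1,0,0],[-103,0,-1,0,0],[-106,0,-1,0,0]]' 40
python3 -m crank '[[-3,0,0,0,0]]'
python3 -m crank '[[-3,0,0,0,0]]'
```

```text
clock: 4.32
tool_pos: [0.4703, -0.0465, 0.0674]
ee_rot: [[1.0, -0.006, 0.0], [-0.006, -1.0, -0.0], [0.0, 0.0, -1.0]]
wrist_force: [1.2, -2.9, 2.5]
opening: 0.0139
clock: 4.45
tool_pos: [0.4672, -0.0464, 0.0674]
ee_rot: [[1.0, -0.006, 0.0], [-0.006, -1.0, -0.0], [0.0, 0.0, -1.0]]
wrist_force: [1.8, -3.9, 2.5]
opening: 0.0135
clock: 4.58
tool_pos: [0.4641, -0.0464, 0.0674]
ee_rot: [[1.0, -0.006, 0.0], [-0.006, -1.0, 0.0], [0.0, -0.0, -1.0]]
wrist_force: [1.4, -3.4, 3.7]
opening: 0.0135
```

```bash
f(){ grep -E 'tool_pos|wrist_force|opening'|tr '\n' ' ';echo; }
python3 -m crank '[[-2,0.5,0,0,0]]'|f
python3 -m crank '[[-2,0,0,0,0]]'|f
python3 -m crank '[[-2,0,0,0,0]]'|f
python3 -m crank '[[-2,0,0,0,0]]'|f
```

```text
tool_pos: [0.462, -0.0464, 0.0674] wrist_force: [1.4, -0.1, 4.1] opening: 0.0137 
tool_pos: [0.4601, -0.0464, 0.0674] wrist_force: [0.8, -0.4, 3.3] opening: 0.0137 
tool_pos: [0.4581, -0.0464, 0.0674] wrist_force: [1.4, 0.7, 4.5] opening: 0.0136 
tool_pos: [0.456, -0.0464, 0.0674] wrist_force: [1.1, 2.3, 4.1] opening: 0.0135
```

```bash
f(){ grep -E 'tool_pos|wrist_force|opening'|tr '\n' ' ';echo; }
python3 -m crank '[[-2,-0.3,0,0,0]]'|f
python3 -m crank '[[-2,0,0,0,0]]'|f
python3 -m crank '[[-2,0,0,0,0]]'|f
```

```text
tool_pos: [0.454, -0.0464, 0.0674] wrist_force: [1.6, 1.3, 5.4] opening: 0.0137 
tool_pos: [0.452, -0.0463, 0.0674] wrist_force: [1.0, 2.2, 4.7] opening: 0.0132 
tool_pos: [0.45, -0.0463, 0.0674] wrist_force: [2.0, 1.9, 6.3] opening: 0.0133
```

```bash
f(){ grep -E 'tool_pos|wrist_force|opening'|tr '\n' ' ';echo; }
python3 -m crank '[[-2,-0.2,-0.5,0,0]]'|f
python3 -m crank '[[-2,0,0,0,0]]'|f
python3 -m crank '[[-2,0,0,0,0]]'|f
```

```text
tool_pos: [0.4473, -0.0463, 0.0674] wrist_force: [1.5, 0.6, -5.3] opening: 0.0135 
tool_pos: [0.4453, -0.0463, 0.0674] wrist_force: [1.1, 1.2, -3.9] opening: 0.0135 
tool_pos: [0.4433, -0.0462, 0.0674] wrist_force: [2.3, 1.7, -6.2] opening: 0.0134
```

```bash
python3 -c "
from h import *
print(np.mean([ (snapshot('top') and 0) or np.array(manip.state()['wrist_force']) for _ in range(4)],0))"
```

```text
[-0.21592423  2.17795122 -5.15067695]
```

```bash
f(){ grep -E 'tool_pos|wrist_force|opening'|tr '\n' ' ';echo; }
python3 -m crank '[[-2,-0.2,0.3,0,0]]'|f
python3 -m crank '[[-2,0,0,0,0]]'|f
python3 -m crank '[[-2,0,0,0,0]]'|f
```

```text
tool_pos: [0.4421, -0.0462, 0.0674] wrist_force: [1.9, 0.6, -3.3] opening: 0.0135 
tool_pos: [0.44, -0.0462, 0.0674] wrist_force: [0.7, 1.3, -7.4] opening: 0.0136 
tool_pos: [0.4378, -0.0462, 0.0675] wrist_force: [1.3, 1.0, -8.1] opening: 0.0133
```

```bash
f(){ grep -E 'tool_pos|wrist_force|opening'|tr '\n' ' ';echo; }
python3 -m crank '[[-2,0,0.3,0,0]]'|f
python3 -m crank '[[-2,0,0,0,0]]'|f
python3 -m crank '[[-2,0,0,0,0]]'|f
```

```text
tool_pos: [0.4362, -0.0462, 0.0674] wrist_force: [1.7, 1.5, -0.9] opening: 0.0135 
tool_pos: [0.4342, -0.0461, 0.0674] wrist_force: [1.7, 1.0, -3.2] opening: 0.0135 
tool_pos: [0.4321, -0.0461, 0.0674] wrist_force: [2.2, 1.5, -2.2] opening: 0.0134
```

```bash
f(){ grep -E 'tool_pos|wrist_force|opening'|tr '\n' ' ';echo; }
python3 -m crank '[[-2,0,0,0,0]]'|f
python3 -m crank '[[-2,0,0,0,0]]'|f
```

```text
tool_pos: [0.4302, -0.0461, 0.0674] wrist_force: [1.2, 0.5, -0.6] opening: 0.0134 
tool_pos: [0.4281, -0.046, 0.0674] wrist_force: [1.6, 1.5, 0.8] opening: 0.0134
```

Run:
```python
from h import *
t=snapshot("top");crop(t,225,180,425,310,4,"t2.png")
d,s=wrist("w2.png")
to(.43,-.046,.066,-.5)
```

```text
row [ 2.1 -0.1  1.4] turn 0.2 now [ 0.4279 -0.0461  0.0674] yaw -0.33 F [0.35 0.75 4.14] open 0.0132 t 7.12
```

View pics/t2.png

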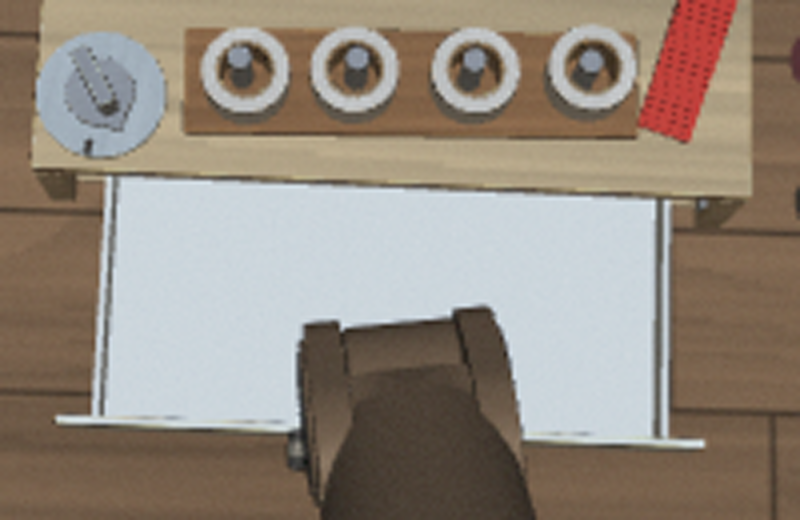

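View pics/w2.png

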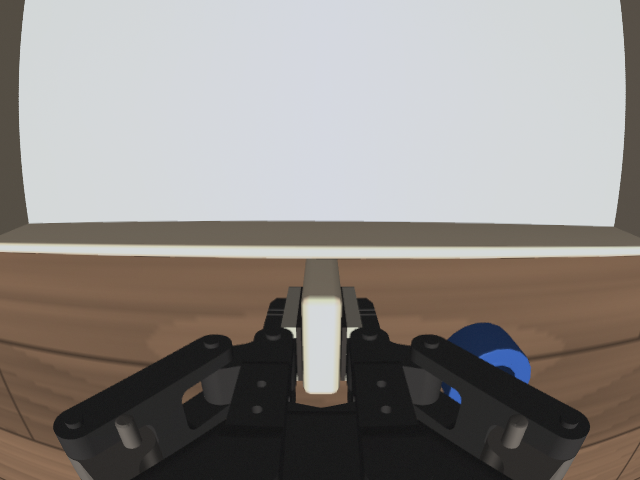

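```bash
f(){ grep -E 'tool_pos|wrist_force|opening'|tr '\n' ' ';echo; }
python3 -m crank '[[-2,0,-0.2,0,0]]'|f
python3 -m crank '[[-2,0,0,0,0]]'|f
```

```text
tool_pos: [0.426, -0.046, 0.0674] wrist_force: [1.4, 1.4, -2.9] opening: 0.0134 
tool_pos: [0.4241, -0.046, 0.0674] wrist_force: [3.2, 0.6, -3.8] opening: 0.0135
```

```bash
f(){ grep -E 'tool_pos|wrist_force|opening'|tr '\n' ' ';echo; }
python3 -m crank '[[-2,0,0,0,0]]'|f
python3 -m crank '[[-2,0,0,0,0]]'|f
```

```text
tool_pos: [0.4224, -0.046, 0.0674] wrist_force: [6.1, 2.2, -5.6] opening: 0.0138 
tool_pos: [0.4207, -0.046, 0.0674] wrist_force: [7.0, 2.0, -8.2] opening: 0.0136
```

Binding begins at a tool x of about 0.4255: the force climbs from 1.4 to 3, 6 and 7 N. I'm stopping here and easing back about 2 cm.

```bash
f(){ grep -E 'tool_pos|wrist_force|opening'|tr '\n' ' ';echo; }
python3 -m crank '[[4,0,0.3,0,0],[8,0,0.3,0,0],[12,0,0.3,0,0],[16,0,0.3,0,0],[20,0,0.3,0,0],[23,0,0.3,0,0],[23,0,0.3,0,0],[23,0,0.3,0,0]]'|f
python3 -c "
from h import *;to(.4430,-.0463,.067,-.5)"
```

```text
tool_pos: [0.4432, -0.0462, 0.0674] wrist_force: [0.5, 1.0, 5.5] opening: 0.0134 
row [-0.2  0.1  0.4] turn 0.2 now [ 0.4432 -0.0462  0.0674] yaw -0.33 F [0.51 0.99 5.49] open 0.0134 t 8.62
```

```bash
f(){ grep -E 'tool_pos|wrist_force|opening'|tr '\n' ' ';echo; }
python3 -m crank '[[0,0,0,0,10],[0,0,0,0,30],[0,0,0,0,60],[0,0,0,0,60],[0,0,-50,0,60],[0,0,-110,0,60],[0,0,-150,0,60],[0,0,-150,0,60]]'|f
python3 - <<'E'
from h import *
print(np.round(manip.state()["qpos"],2))
t=snapshot("top");crop(t,225,95,425,305,3,"t3.png")
d,s=wrist("w3.png")
for yaw in(90,-90):to(.687,.055,.22,yaw)
E
```

```text
tool_pos: [0.4448, -0.0462, 0.22] wrist_force: [0.4, -0.8, -0.9] opening: 0.0598 
[ 0.15  0.17 -0.18  1.99  0.04  0.98 -1.63]
row [ 243.7 -102.6   -3.1] turn -90.3 now [ 0.4427 -0.0462  0.2169] yaw -0.33 F [-1.12  0.02 -0.66] open 0.0601 t 9.72
row [ 243.7 -102.6   -3.1] turn 89.7 now [ 0.4427 -0.0462  0.2169] yaw -0.33 F [-1.12  0.02 -0.66] open 0.0601 t 9.72
```

View pics/w3.png

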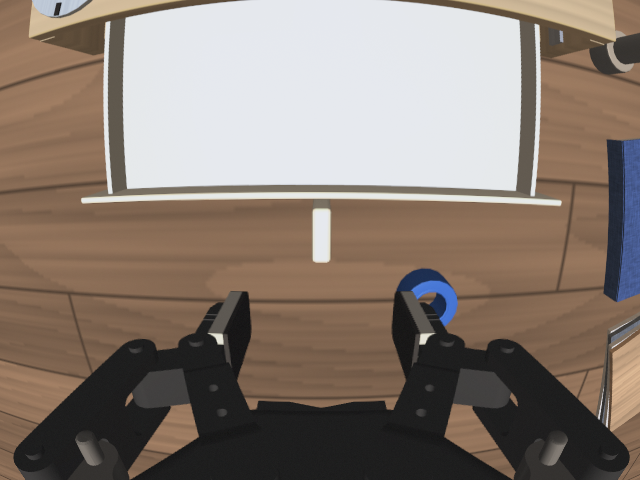

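View pics/t3.png

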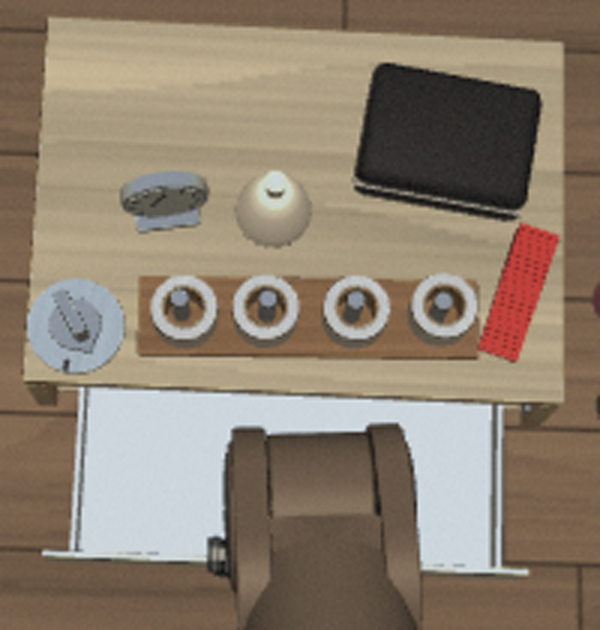

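```bash
f(){ grep -E 'clock|tool_pos|wrist_force|opening'|tr '\n' ' ';echo; }
python3 -m crank '[[0,0,-15,10,80],[30,-10,-30,20,80],[70,-25,-30,30,80],[110,-40,-30,40,80],[150,-60,-30,50,80],[190,-80,-30,60,80],[220,-90,-30,70,80],[240,-98,-30,80,80],[242,-99,-30,89.7,80],[242,-99,-30,89.7,80],[242,-99,-30,89.7,80]]'|f
python3 - <<'E'
from h import *
print(np.round(manip.state()["qpos"],2))
d,s=wrist("w4.png");np.savez("w4.npz",**d)
to(.687,.055,.22,-90)
E
```

```text
clock: 11.1 tool_pos: [0.6853, 0.0518, 0.245] wrist_force: [-0.1, -0.1, -0.8] opening: 0.0797 
[-0.75  0.75  1.14  1.43 -0.68  1.38 -2.74]
row [-2.9 -2.  24.9] turn 0.1 now [0.6851 0.0522 0.2449] yaw -89.95 F [ 0.15 -0.05 -0.88] open 0.0801 t 11.15
```

View pics/w4.png

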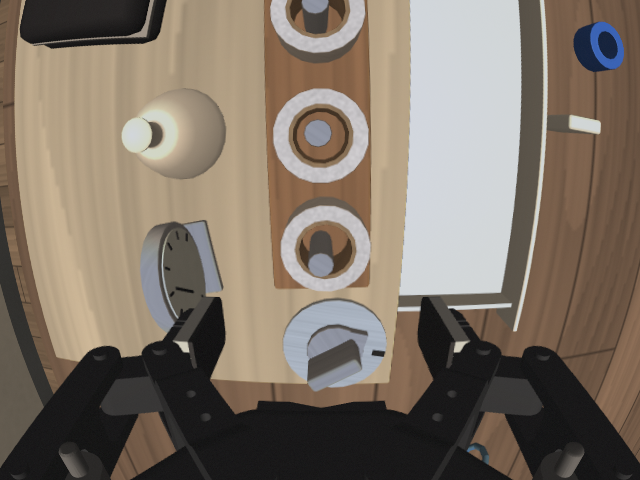

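```bash
f(){ grep -E 'clock|tool_pos|wrist_force|opening'|tr '\n' ' ';echo; }
python3 - <<'E'
from h import *
d=dict(np.load("w4.npz"));s=manip.state()
for n,u,v,z in [("r1",325.5,248,.158),("p1",320,264,.178),("r2",321,135,.158),("p2",318,133,.178),("catchtop",334,367,.158),("mark",378,353,.116),("bellL",225,135,.14),("plateL",283,343,.116),("plateR",387,346,.116),("plateT",335,299,.116)]: print(n,wplane(d,s,u,v,z).round(4))
E
python3 -m crank '[[0,0,-30,-10,80],[0,0,-30,-20,80],[0,0,-30,-30,80],[0,0,-30,-40,80],[0,0,-30,-50,80],[0,0,-30,-60,80],[0,0,-30,-70,80],[0,0,-30,-80,80],[0,0,-30,-90,80],[0,0,-30,-100,80],[0,0,-30,-110,80],[0,0,-30,-120,80],[0,0,-30,-130,80],[0,0,-30,-140,80],[0,0,-30,-150,80],[0,0,-30,-160,80],[0,0,-30,-170,80],[0,0,-30,-180,80],[0,0,-30,-180,80]]'|f
python3 - <<'E'
from h import *
print(np.round(manip.state()["qpos"],2))
d,s=wrist("w5.png");np.savez("w5.npz",**d)
to(.687,.055,.22,90)
E
```

```text
r1 [0.6829 0.0529 0.158 ]
p1 [0.6864 0.0566 0.178 ]
r2 [ 0.6858 -0.0192  0.158 ]
p2 [ 0.6875 -0.0203  0.178 ]
catchtop [0.6761 0.1463 0.158 ]
mark [0.6359 0.1624 0.116 ]
bellL [ 0.7501 -0.0207  0.14  ]
plateL [0.7181 0.1513 0.116 ]
plateR [0.6285 0.1554 0.116 ]
plateT [0.6744 0.1092 0.116 ]
clock: 13.52 tool_pos: [0.6853, 0.0513, 0.2778] wrist_force: [0.7, -0.7, 0.1] opening: 0.0799 
[-0.36  0.52  0.35  1.35 -0.18  1.3  -0.01]
row [ 3.6  1.6 57.7] turn -0.1 now [0.6853 0.0514 0.2777] yaw 89.86 F [1.25 0.48 0.68] open 0.08 t 13.57
```

View pics/w5.png

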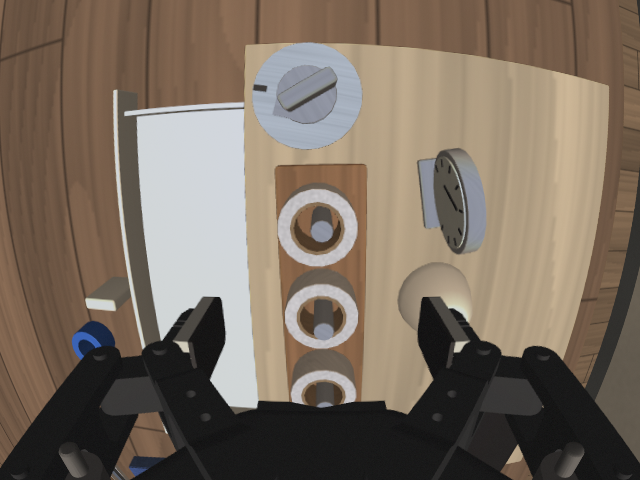

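```bash
f(){ grep -E 'clock|tool_pos|wrist_force|opening'|tr '\n' ' ';echo; }
python3 -m crank '[[1.5,-1.4,40,0,72],[1.5,-1.4,80,0,72],[1.5,-1.4,115,0,72],[1.5,-1.4,140,0,72],[1.5,-1.4,157,0,72],[1.5,-1.4,157,0,72],[1.5,-1.4,157,0,55],[1.5,-1.4,157,0,50],[1.5,-1.4,157,0,50],[1.5,-1.4,157,0,50]]' 35|f
python3 - <<'E'
from h import *
d,s=wrist("w6.png")
to(.687,.055,.12,90)
E
```

```text
clock: 14.82 tool_pos: [0.6849, 0.053, 0.1213] wrist_force: [-0.4, 0.3, 6.5] opening: 0.059 
row [2.  2.1 1.3] turn -0.0 now [0.6849 0.053  0.1213] yaw 89.96 F [-0.41 -0.74  7.18] open 0.0593 t 14.88
```

View pics/w6.png

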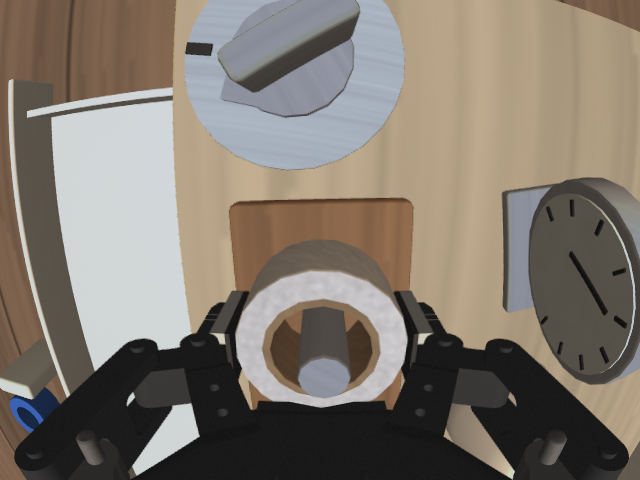

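```bash
f(){ grep -E 'clock|tool_pos|wrist_force|opening'|tr '\n' ' ';echo; }
python3 -m crank '[[0,0,-15,0,50],[0,0,-45,0,50],[0,0,-75,0,50],[0,0,-85,0,50],[0,-10,-85,0,50],[3,-40,-85,0,50],[6,-80,-85,0,50],[9,-115,-85,0,50],[9,-138,-85,0,50],[9,-142,-85,0,50],[9,-142,-85,0,50]]' |f
python3 - <<'E'
from h import *
d,s=wrist("w7.png")
to(.543,.062,.0165,90)
E
```

```text
clock: 16.25 tool_pos: [0.542, 0.0621, 0.2046] wrist_force: [0.5, -0.0, -0.5] opening: 0.0591 
row [ -0.    0.5 188.2] turn -0.0 now [0.5425 0.0621 0.2047] yaw 89.98 F [0.32 0.44 0.1 ] open 0.0588 t 16.3
```

View pics/w7.png

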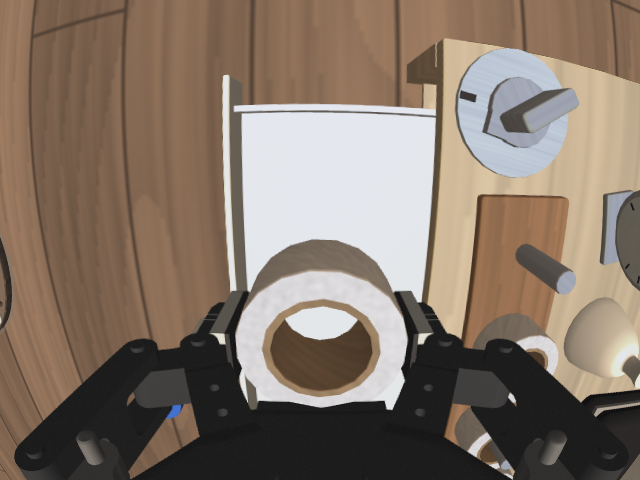

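```bash
f(){ grep -E 'clock|tool_pos|wrist_force|opening'|tr '\n' ' ';echo; }
python3 -m crank '[[0,0,40,0,50],[0,0,85,0,50],[0,0,130,0,50],[0,0,160,0,50],[0,0,175,0,50],[0,0,181,0,50],[0,0,184,0,50],[0,0,186,0,50],[0,0,186,0,50]]' |f
```

```text
clock: 17.42 tool_pos: [0.5426, 0.0622, 0.0197] wrist_force: [-0.7, -0.5, -0.9] opening: 0.059
```

```bash
f(){ grep -E 'clock|tool_pos|wrist_force|opening'|tr '\n' ' ';echo; }
python3 -m crank '[[0,0,2,0,50],[0,0,3.5,0,50],[0,0,3.5,0,50]]' |f
python3 -m crank '[[0,0,3.5,0,66],[0,0,3.5,0,70],[0,0,3.5,0,70],[0,0,-15,0,70],[0,0,-70,0,70],[0,0,-130,0,72],[0,0,-190,0,72],[0,0,-190,0,72]]' |f
python3 - <<'E'
from h import *
d,s=wrist("w8.png")
to(.687,-.02,.20,90)
E
```

```text
clock: 17.8 tool_pos: [0.5421, 0.0621, 0.0155] wrist_force: [0.4, -0.2, -0.7] opening: 0.0591 
clock: 18.8 tool_pos: [0.545, 0.0622, 0.2106] wrist_force: [0.1, 0.8, -0.3] opening: 0.0722 
row [-82.2 143.6   8.5] turn -0.0 now [0.5434 0.0623 0.2079] yaw 89.98 F [ 0.64  0.41 -0.39] open 0.0718 t 18.85
```

View pics/w8.png

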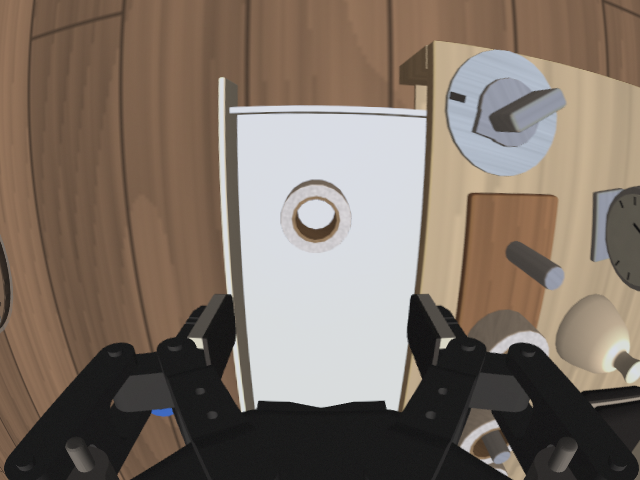

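Roll 1 lies flat on the tray floor at pixel (316,217). On to roll 2.

```bash
f(){ grep -E 'clock|tool_pos|wrist_force|opening'|tr '\n' ' ';echo; }
python3 -m crank '[[-20,30,-30,0,72],[-45,70,-40,0,72],[-70,110,-40,0,72],[-82,135,-40,0,72],[-82,143,-40,0,72],[-82,143,-40,0,72]]' |f
python3 - <<'E'
from h import *
d,s=wrist("w9.png");np.savez("w9.npz",**d)
to(.686,-.0195,.123,90)
E
```

```text
clock: 19.6 tool_pos: [0.6845, -0.0192, 0.2441] wrist_force: [0.2, -0.3, -0.7] opening: 0.0722 
row [ -0.5   2.  121.6] turn 0.0 now [ 0.6843 -0.019   0.2446] yaw 90.03 F [-0.84  0.58  0.37] open 0.0723 t 19.65
```

View pics/w9.png

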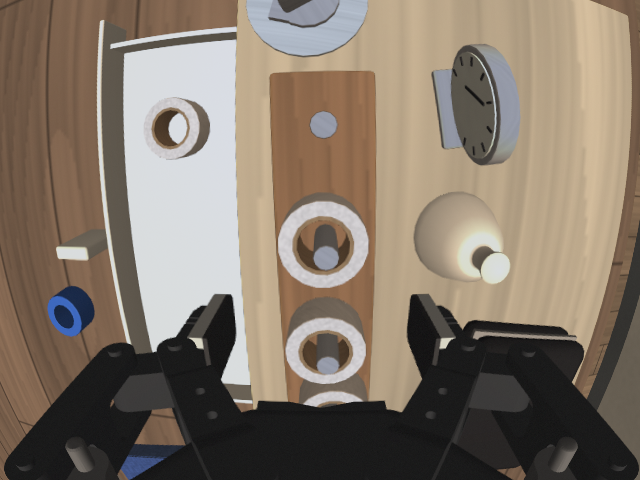

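```bash
cat >> h.py <<'E'
def ringc(d,s,u0,v0,r,z):
    """white ring near pixel: circle of outer contour cast on plane z"""
    hsv=cv2.cvtColor(d["color"],cv2.COLOR_RGB2HSV);M=((hsv[...,1]<45)&(hsv[...,2]>185)).astype(np.uint8)
    m=np.zeros_like(M);cv2.circle(m,(u0,v0),r,1,-1);M*=m
    cn=max(cv2.findContours(M,cv2.RETR_EXTERNAL,cv2.CHAIN_APPROX_NONE)[0],key=cv2.contourArea)
    P=np.array([wplane(d,s,*q,z)[:2]*1e3 for q in cn[:,0]],np.float32);(c,rr)=cv2.minEnclosingCircle(P);print("ring",np.round(c,1),round(rr,1))
E
python3 - <<'E'
from h import *
d=dict(np.load("w9.npz"));s=manip.state()
ringc(d,s,323,244,50,.158);print(wplane(d,s,323,244,.158),wplane(d,s,326,345,.158));ringc(d,s,176,128,40,.052)
E
```

```text
ring [686.  -19.3] 29.4
[ 0.68608261 -0.01815174  0.158     ] [ 0.68834961 -0.09449431  0.158     ]
ring [547.2  62.5] 41.7
```

```bash
f(){ grep -E 'clock|tool_pos|wrist_force|opening'|tr '\n' ' ';echo; }
python3 -m crank '[[0,1.7,40,0,72],[0,1.7,80,0,72],[0,1.7,108,0,72],[0,1.7,120,0,72],[0,1.7,120,0,72],[0,1.7,120,0,55],[0,1.7,120,0,50],[0,1.7,120,0,50],[0,1.7,120,0,50]]' 35|f
python3 -m crank '[[0,0,-15,0,50],[0,0,-45,0,50],[0,0,-75,0,50],[0,0,-82,0,50],[0,-10,-82,0,50],[-3,-40,-82,0,50],[-6,-80,-82,0,50],[-6,-115,-82,0,50],[-6,-138,-82,0,50],[-6,-142,-82,0,50],[-6,-142,-82,0,50]]' |f
python3 - <<'E'
from h import *
d,s=wrist("w10.png")
to(.543,-.025,.0185,90)
E
```

```text
clock: 20.78 tool_pos: [0.6877, -0.02, 0.1274] wrist_force: [-0.9, 1.0, 7.4] opening: 0.059 
clock: 22.15 tool_pos: [0.5447, -0.0258, 0.2072] wrist_force: [0.0, -0.7, -1.2] opening: 0.0592 
row [  0.8  -2.1 188.8] turn -0.0 now [ 0.5452 -0.0258  0.2073] yaw 89.99 F [ 0.28  0.15 -0.29] open 0.0589 t 22.2
```

View pics/w10.png

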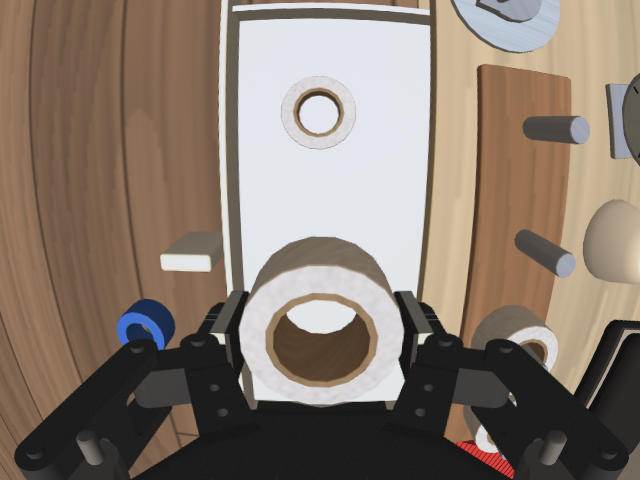

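```bash
f(){ grep -E 'clock|tool_pos|wrist_force|opening'|tr '\n' ' ';echo; }
python3 -m crank '[[0,-2,40,0,50],[0,-2,85,0,50],[0,-2,130,0,50],[0,-2,160,0,50],[0,-2,175,0,50],[0,-2,180,0,50],[0,-2,183,0,50],[0,-2,185.5,0,50],[0,-2,185.5,0,50]]' |f
python3 -m crank '[[0,0,1,0,66],[0,0,1,0,70],[0,0,1,0,70],[0,0,-15,0,70],[0,0,-70,0,70],[0,0,-130,0,72],[0,0,-190,0,72],[0,0,-190,0,72]]' |f
python3 - <<'E'
from h import *
d,s=wrist("w11.png")
to(.688,-.099,.245,90)
E
```

```text
clock: 23.32 tool_pos: [0.5432, -0.0259, 0.0226] wrist_force: [-0.5, -0.2, -0.5] opening: 0.059 
clock: 24.32 tool_pos: [0.5456, -0.0264, 0.2181] wrist_force: [-0.2, -0.2, -1.1] opening: 0.0721 
row [-72.8 144.1 -28.9] turn -0.0 now [ 0.5441 -0.0261  0.2154] yaw 89.96 F [ 0.1   0.31 -0.48] open 0.072 t 24.38
```

View pics/w11.png

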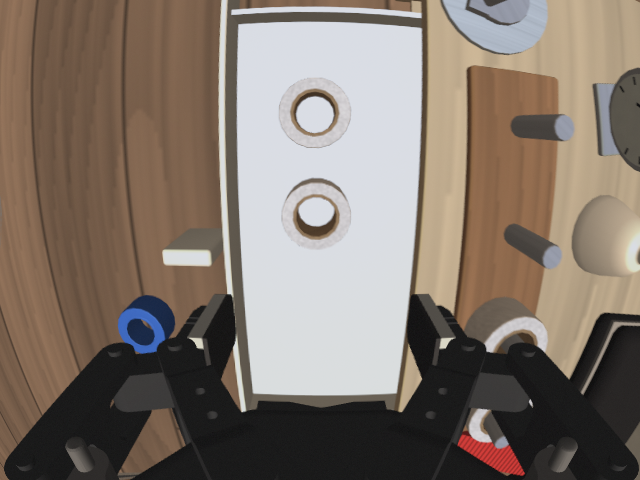

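Rolls 1 and 2 lie flat and apart, at pixels (315,113) and (316,214). Next is roll 3.

```bash
f(){ grep -E 'clock|tool_pos|wrist_force|opening'|tr '\n' ' ';echo; }
python3 -m crank '[[-20,30,-25,0,72],[-45,70,-29,0,72],[-65,110,-29,0,72],[-73,135,-29,0,72],[-73,144,-29,0,72],[-73,144,-29,0,72]]' |f
python3 - <<'E'
from h import *
d,s=wrist("w12.png")
ringc(d,s,323,244,55,.158)
to(.686,-.0993,.123,90)
E
```

```text
clock: 25.12 tool_pos: [0.6862, -0.0984, 0.2401] wrist_force: [0.4, 0.6, -0.6] opening: 0.0722 
ring [ 688.2 -101.2] 29.4
row [ -1.    0.2 117.6] turn -0.0 now [ 0.6859 -0.0983  0.2406] yaw 90.0 F [0.43 0.08 0.61] open 0.0718 t 25.18
```

View pics/w12.png

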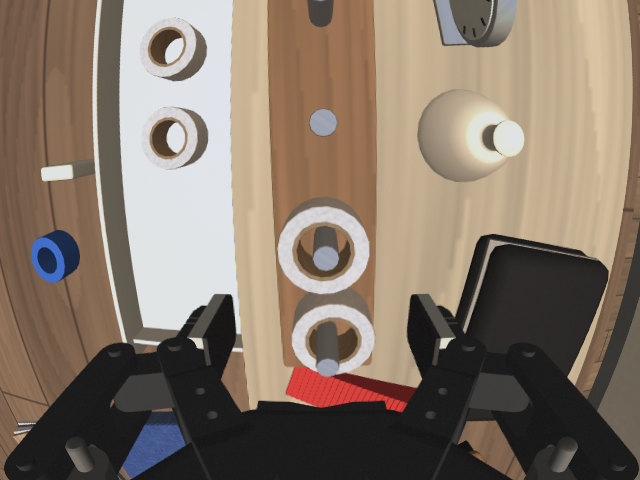

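```bash
f(){ grep -E 'clock|tool_pos|wrist_force|opening'|tr '\n' ' ';echo; }
python3 -m crank '[[-2.5,2.2,40,0,72],[-2.5,2.2,80,0,72],[-2.5,2.2,105,0,72],[-2.5,2.2,115,0,72],[-2.5,2.2,115,0,72],[-2.5,2.2,115,0,55],[-2.5,2.2,115,0,50],[-2.5,2.2,115,0,50],[-2.5,2.2,115,0,50]]' 35|f
python3 -m crank '[[0,0,-15,0,50],[0,0,-45,0,50],[0,0,-75,0,50],[0,0,-82,0,50],[0,-10,-82,0,50],[-3,-40,-82,0,50],[-9,-80,-82,0,50],[-9,-115,-82,0,50],[-9,-138,-82,0,50],[-9,-145,-82,0,50],[-9,-145,-82,0,50]]' |f
python3 - <<'E'
from h import *
d,s=wrist("w13.png")
to(.543,-.11,.021,90)
E
```

```text
clock: 26.3 tool_pos: [0.6898, -0.1017, 0.1279] wrist_force: [-0.7, 1.0, 6.8] opening: 0.0583 
clock: 27.68 tool_pos: [0.5437, -0.1102, 0.2078] wrist_force: [0.8, -0.1, 0.2] opening: 0.0583 
row [  0.2  -1.3 186.8] turn -0.0 now [ 0.5443 -0.1102  0.2078] yaw 90.0 F [ 0.1   0.05 -0.74] open 0.0584 t 27.73
```

View pics/w13.png

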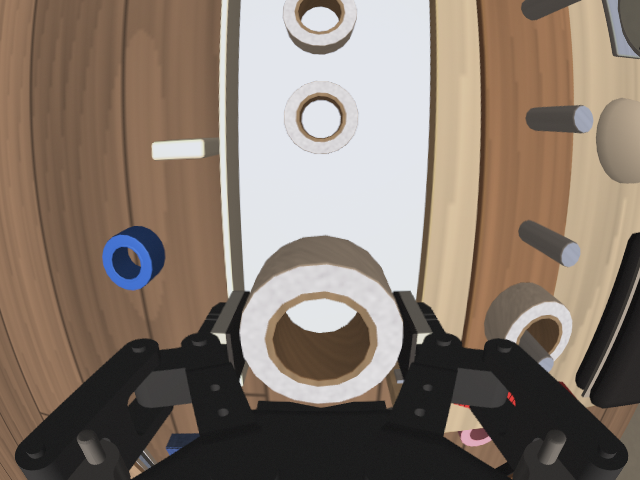

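```bash
f(){ grep -E 'clock|tool_pos|wrist_force|opening'|tr '\n' ' ';echo; }
python3 -m crank '[[0,-1,40,0,50],[0,-1,85,0,50],[0,-1,130,0,50],[0,-1,160,0,50],[0,-1,175,0,50],[0,-1,180,0,50],[0,-1,183,0,50],[0,-1,185.5,0,50],[0,-1,185.5,0,50]]' |f
python3 -m crank '[[0,0,1,0,66],[0,0,1,0,70],[0,0,1,0,70],[0,0,-15,0,70],[0,0,-70,0,70],[0,0,-130,0,72],[0,0,-190,0,72],[0,0,-190,0,72]]' |f
python3 - <<'E'
from h import *
d,s=wrist("w14.png")
to(.691,-.178,.245,90)
E
```

```text
clock: 28.85 tool_pos: [0.5434, -0.1105, 0.0231] wrist_force: [-1.0, 0.3, -0.3] opening: 0.0581 
clock: 29.85 tool_pos: [0.5457, -0.1114, 0.2186] wrist_force: [-0.4, -0.7, 0.3] opening: 0.0719 
row [-67.2 147.  -28.3] turn -0.0 now [ 0.5442 -0.1108  0.2159] yaw 89.97 F [-0.15 -0.08 -0.4 ] open 0.0723 t 29.9
```

View pics/w14.png

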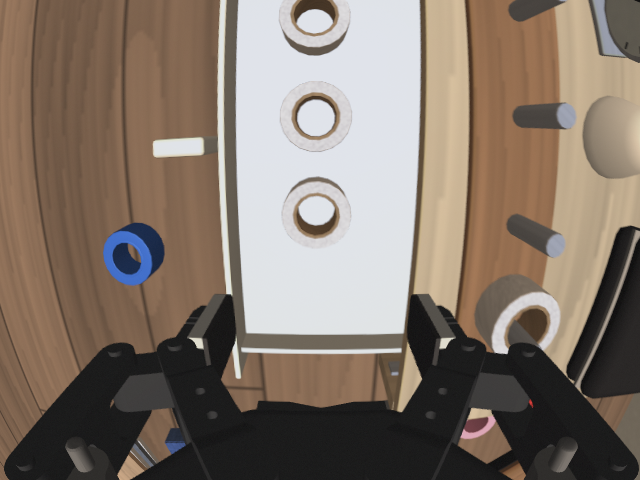

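```bash
f(){ grep -E 'clock|tool_pos|wrist_force|opening'|tr '\n' ' ';echo; }
python3 -m crank '[[-20,30,-25,0,72],[-45,70,-28,0,72],[-60,110,-28,0,72],[-67,138,-28,0,72],[-67,147,-28,0,72],[-67,147,-28,0,72]]' |f
python3 - <<'E'
from h import *
d,s=wrist("w15.png");np.savez("w15.npz",**d)
ringc(d,s,323,244,60,.158)
to(.686,-.178,.123,90)
E
```

```text
clock: 30.65 tool_pos: [0.6894, -0.1771, 0.2395] wrist_force: [-0.1, 0.5, 0.7] opening: 0.0718 
ring [ 695.2 -167.8] 29.5
row [ -0.9  -2.8 117. ] turn -0.0 now [ 0.689  -0.1771  0.24  ] yaw 89.98 F [-0.27  0.61 -0.56] open 0.0721 t 30.7
```

View pics/w15.png

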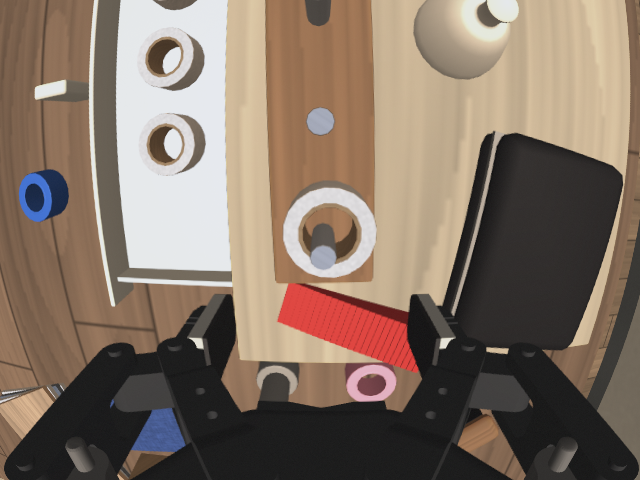

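Run:
```python
from h import *
d=dict(np.load("w15.npz"));s=manip.state()
for n,u,v,z in [("case1",485,140,.137),("case2",465,220,.125),("case3",448,290,.125),("wedge1",292,285,.125),("wedge2",279,322,.112),("wedge3",420,312,.13),("post",322,258,.178),("wall",175,277,.046),("edge",227,200,.11),("wallin",130,268,.016)]: print(n,wplane(d,s,u,v,z).round(4))
```

```text
case1 [ 0.8038 -0.106   0.137 ]
case2 [ 0.7973 -0.1665  0.125 ]
case3 [ 0.7896 -0.2232  0.125 ]
wedge1 [ 0.6676 -0.2174  0.125 ]
wedge2 [ 0.6545 -0.2567  0.112 ]
wedge3 [ 0.7667 -0.2392  0.13  ]
post [ 0.6902 -0.1773  0.178 ]
wall [ 0.5386 -0.245   0.046 ]
edge [ 0.6181 -0.1547  0.11  ]
wallin [ 0.4673 -0.2479  0.016 ]
```

Roll 4 has been nudged and now sits at (0.695, -0.168), still on its post. I'll grasp it there.

```bash
f(){ grep -E 'clock|tool_pos|wrist_force|opening'|tr '\n' ' ';echo; }
python3 -m crank '[[9,6,40,0,72],[9,6,80,0,72],[9,6,105,0,72],[9,6,115,0,72],[9,6,115,0,72],[9,6,115,0,55],[9,6,115,0,50],[9,6,115,0,50],[9,6,115,0,50]]' 35|f
python3 -m crank '[[0,0,-15,0,50],[0,0,-45,0,50],[0,0,-75,0,50],[0,0,-82,0,50],[0,-10,-82,0,50],[-3,-40,-82,0,50],[-12,-80,-82,0,50],[-20,-115,-82,0,50],[-22,-140,-82,0,50],[-22,-153,-82,0,50],[-22,-153,-82,0,50]]' |f
python3 - <<'E'
from h import *
d,s=wrist("w16.png")
to(.543,-.19,.021,90)
E
```

```text
clock: 31.82 tool_pos: [0.6964, -0.1689, 0.1275] wrist_force: [-3.1, -0.2, 5.7] opening: 0.0584 
clock: 33.2 tool_pos: [0.5422, -0.1901, 0.2073] wrist_force: [0.7, 1.0, -1.0] opening: 0.0584 
row [-1.000e-01 -3.000e-01  1.864e+02] turn 0.0 now [ 0.5432 -0.1899  0.2074] yaw 90.01 F [ 0.27  0.24 -1.18] open 0.0584 t 33.25
```

View pics/w16.png

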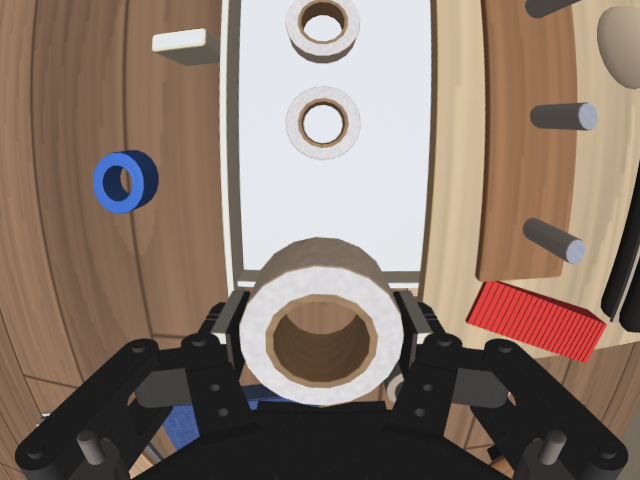

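```bash
f(){ grep -E 'clock|tool_pos|wrist_force|opening'|tr '\n' ' ';echo; }
python3 -m crank '[[0,0,40,0,50],[0,0,85,0,50],[0,0,130,0,50],[0,0,160,0,50],[0,0,175,0,50],[0,0,180,0,50],[0,0,183,0,50],[0,0,185.5,0,50],[0,0,185.5,0,50]]' |f
python3 -m crank '[[0,0,1,0,66],[0,0,1,0,70],[0,0,1,0,70],[0,0,-15,0,70],[0,0,-70,0,70],[0,0,-130,0,72],[0,0,-190,0,72],[0,0,-190,0,72]]' |f
python3 - <<'E'
from h import *
d,s=wrist("w17.png")
t=snapshot("top");crop(t,225,95,425,305,3,"t4.png")
sc=snapshot("scene");crop(sc,200,180,420,345,3,"s4.png")
to(.443,-.046,.25,0)
E
```

```text
clock: 34.38 tool_pos: [0.5433, -0.1905, 0.0226] wrist_force: [0.3, -0.1, -0.5] opening: 0.0587 
clock: 35.38 tool_pos: [0.5455, -0.1919, 0.2183] wrist_force: [-0.5, -0.2, -0.1] opening: 0.0722 
row [144.1 -99.6 -37.7] turn 90.0 now [ 0.5425 -0.1902  0.2122] yaw 89.97 F [ 0.85 -0.59 -1.25] open 0.0722 t 35.52
```

View pics/w17.png

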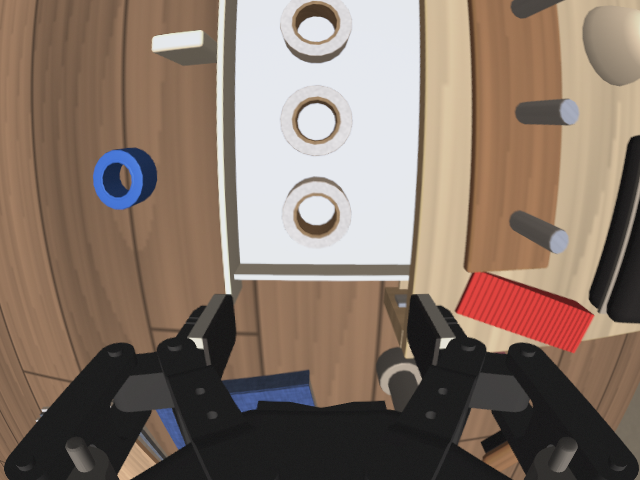

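View pics/t4.png

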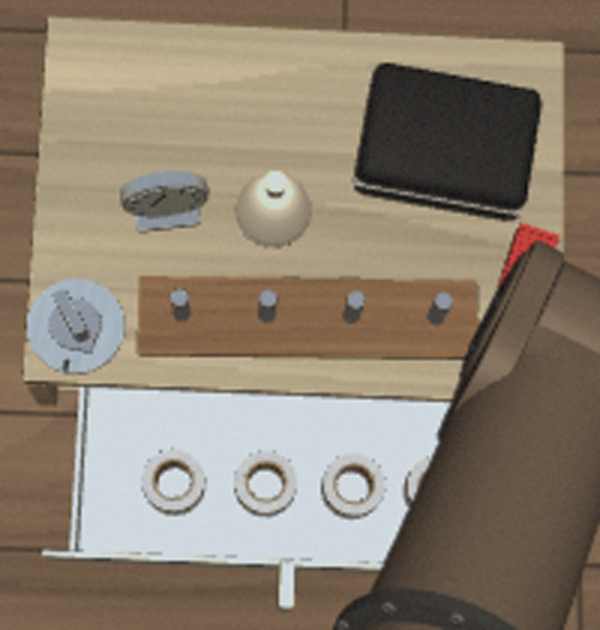

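All four rolls lie flat on the tray floor and the rack posts are empty. Next I go back to the fin.

```bash
f(){ grep -E 'clock|tool_pos|wrist_force|opening'|tr '\n' ' ';echo; }
python3 -m crank '[[10,0,-30,10,60],[30,-10,-38,20,60],[50,-25,-38,30,60],[75,-45,-38,40,60],[95,-60,-38,50,60],[115,-75,-38,60,60],[130,-90,-38,70,60],[140,-97,-38,80,60],[144,-100,-38,90,60],[144,-100,-38,90,60],[144,-100,-38,90,60]]' |f
python3 - <<'E'
from h import *
d,s=wrist("w18.png");np.savez("w18.npz",**d)
t=snapshot("top");crop(t,225,95,425,305,3,"t5.png")
to(.443,-.0465,.066,-.5)
print(manip.state()["qpos"])
E
```

```text
clock: 36.9 tool_pos: [0.4428, -0.0466, 0.2496] wrist_force: [-0.8, 0.1, -0.3] opening: 0.0602 
row [ 1.000e-01 -3.000e-01  1.839e+02] turn 0.6 now [ 0.443  -0.0467  0.2499] yaw 0.09 F [ 1.01 -0.01  0.15] open 0.0603 t 37.0
[-0.68083985  0.1208059   0.75525035  2.00137429 -0.09456761  1.05451098
 -1.45162901]
```

View pics/w18.png

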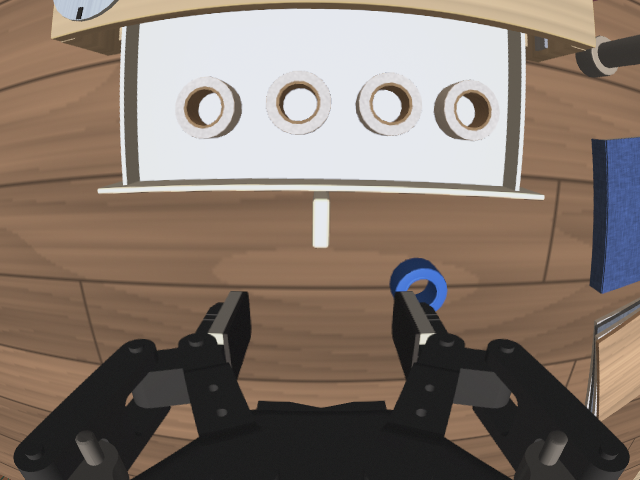

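```bash
f(){ grep -E 'clock|tool_pos|wrist_force|opening'|tr '\n' ' ';echo; }
python3 - <<'E'
from h import *
d=dict(np.load("w18.npz"));s=manip.state()
for n,u,v in [("f",321,198),("b",321,247)]:print(wplane(d,s,u,v,.1).round(4))
E
python3 -m crank '[[0,0,60,0,60],[0,0,110,0,60],[0,0,150,0,60],[0,0,175,0,60],[0,0,182,0,60],[0,0,182,0,60],[0,0,182,0.5,30],[0,0,182,0.5,0],[0,0,182,0.5,0],[0,0,182,0.5,0],[0,0,182,0.5,0]]' 40 |f
```

```text
[ 0.4639 -0.0472  0.1   ]
[ 0.423  -0.0472  0.1   ]
clock: 38.38 tool_pos: [0.4436, -0.0462, 0.0688] wrist_force: [-1.6, 1.0, 7.5] opening: 0.0132
```

```bash
f(){ grep -E 'clock|tool_pos|wrist_force|opening'|tr '\n' ' ';echo; }
python3 -m crank '[[3,0,-0.5,0,0],[8,0,-0.5,0,0],[15,0,-0.5,0,0],[23,0,-0.5,0,0],[31,0.2,-0.5,0,0],[39,0.3,-0.5,0,0],[47,0.4,-0.5,0,0],[55,0.5,-0.5,0,0],[63,0.5,-0.5,0,0],[71,0.6,-0.5,0,0],[79,0.6,-0.5,0,0],[87,0.7,-0.5,0,0],[95,0.8,-0.5,0,0],[103,0.8,-0.5,0,0],[111,0.9,-0.5,0,0],[119,0.9,-0.5,0,0],[126,1,-0.5,0,0],[132,1,-0.5,0,0],[136,1,-0.5,0,0],[138,1,-0.5,0,0]]' |f
python3 -m crank '[[2,0,0,0,0],[4,0,0,0,0]]' |f
python3 -m crank '[[2,0,0,0,0]]' |f
python3 -c "
from h import *;to(.592,-.0487,.0674,-.5)"
```

```text
clock: 40.88 tool_pos: [0.5822, -0.0479, 0.0689] wrist_force: [-1.8, 2.9, 6.8] opening: 0.0134 
clock: 41.12 tool_pos: [0.586, -0.0479, 0.0689] wrist_force: [-0.1, 2.8, 5.9] opening: 0.0134 
clock: 41.25 tool_pos: [0.588, -0.0479, 0.0689] wrist_force: [-0.6, 2.8, 6.9] opening: 0.0132 
row [4.  0.7 1.5] turn 0.0 now [ 0.588  -0.0479  0.0689] yaw -0.49 F [-0.56  2.83  6.9 ] open 0.0132 t 41.25
```

```bash
f(){ grep -E 'clock|tool_pos|wrist_force|opening'|tr '\n' ' ';echo; }
python3 -m crank '[[1.5,0,0.3,0,0]]' |f
python3 -m crank '[[1.5,0,0,0,0]]' |f
python3 -m crank '[[1,0,0,0,0]]' |f
```

```text
clock: 41.38 tool_pos: [0.5899, -0.0479, 0.0689] wrist_force: [-1.0, 3.3, 10.8] opening: 0.0136 
clock: 41.5 tool_pos: [0.5914, -0.0479, 0.0689] wrist_force: [-1.2, 3.2, 8.3] opening: 0.0134 
clock: 41.62 tool_pos: [0.5924, -0.048, 0.0689] wrist_force: [-1.3, 4.2, 9.3] opening: 0.0133
```

```bash
f(){ grep -E 'clock|tool_pos|wrist_force|opening'|tr '\n' ' ';echo; }
python3 -m crank '[[1,0.2,-0.3,0,0]]' |f
python3 -m crank '[[1,0,0,0,0]]' |f
python3 -m crank '[[1,0,0,0,0]]' |f
```

```text
clock: 41.75 tool_pos: [0.593, -0.048, 0.0689] wrist_force: [-1.4, 2.4, 4.8] opening: 0.0132 
clock: 41.88 tool_pos: [0.5934, -0.048, 0.0689] wrist_force: [-6.6, 3.1, 11.2] opening: 0.0134 
clock: 42.0 tool_pos: [0.5933, -0.048, 0.0689] wrist_force: [-10.7, 4.6, 15.1] opening: 0.0136
```

It hits the stop at x = 0.5933, so the tray is home. I'll release and retreat, then look at the catch.

```bash
f(){ grep -E 'clock|tool_pos|wrist_force|opening'|tr '\n' ' ';echo; }
python3 -m crank '[[-1,0,0.5,0,0],[-1,0,0.5,0,20],[-1,0,0.5,0,50],[-1,0,0.5,0,50],[-1,0,-60,0,50],[-1,0,-120,0,50],[-1,0,-170,0,50],[-1,0,-170,0,50]]' |f
python3 - <<'E'
from h import *
d,s=wrist("w19.png");np.savez("w19.npz",**d)
print(np.round(manip.state()["qpos"],2))
for n,u,v,z in []:pass
to(.674,.153,.25,0)
E
```

```text
clock: 43.0 tool_pos: [0.5953, -0.0498, 0.2426] wrist_force: [-0.0, 1.1, -0.7] opening: 0.05 
[-0.5   0.43  0.71  1.68 -0.31  1.14 -1.28]
row [  78.3 -202.9   -9.6] turn -0.5 now [ 0.594  -0.0491  0.2401] yaw -0.52 F [-0.29  1.17 -0.56] open 0.0498 t 43.05
```

View pics/w19.png

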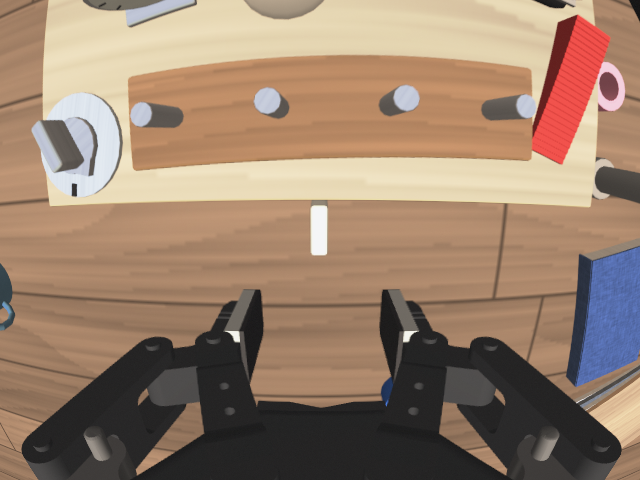

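```bash
f(){ grep -E 'clock|tool_pos|wrist_force|opening'|tr '\n' ' ';echo; }
python3 -m crank '[[20,-50,-10,0,50],[40,-100,-10,0,50],[60,-150,-10,0,50],[75,-190,-10,0,50],[79,-203,-10,0,50],[79,-203,-10,0,50]]' |f
python3 - <<'E'
from h import *
d,s=wrist("w20.png");np.savez("w20.npz",**d)
cv2.imwrite("pics/w20c.png",cv2.resize(d["color"][160:330,220:420,::-1],None,fx=4,fy=3.5,interpolation=cv2.INTER_CUBIC)[:600])
to(.674,.153,.25,0)
E
```

```text
clock: 43.8 tool_pos: [0.6733, 0.1536, 0.2468] wrist_force: [0.7, -1.3, 0.1] opening: 0.0501 
row [ 0.6 -1.1 -2.5] turn -0.6 now [0.6734 0.1519 0.2475] yaw -0.59 F [-0.31 -0.18  0.25] open 0.0497 t 43.85
```

View pics/w20.png

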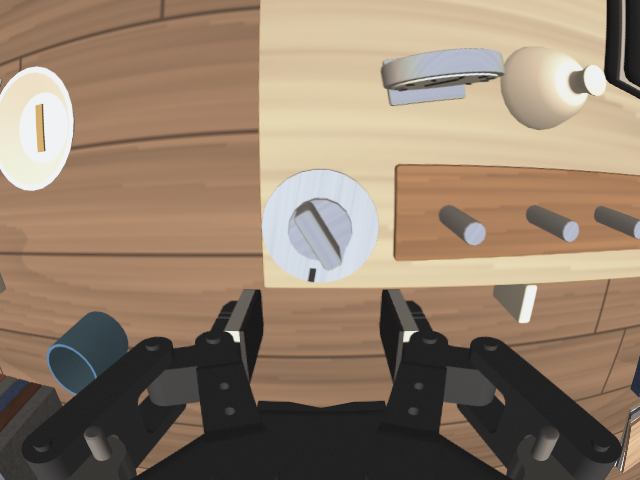

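View pics/w20c.png

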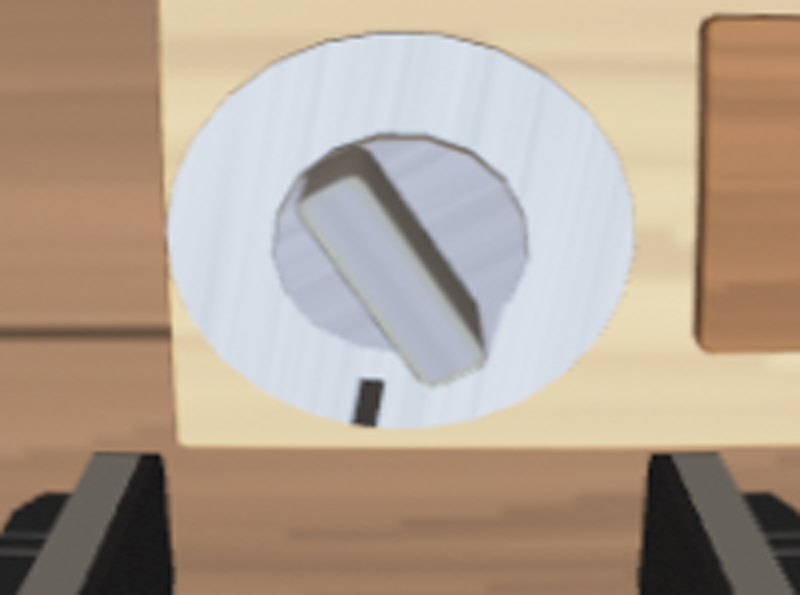

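Run:
```python
from h import *
d=dict(np.load("w20.npz"));s=manip.state()
g=lambda x,y,z:wplane(d,s,220+(x-1.5)/4,160+(y-1.25)/3.5,z)[:2]
n1,n2,f1,f2=[g(x,y,.158) for x,y in((430,386),(487,357),(298,207),(358,178))]
print("len",np.linalg.norm((n1+n2)/2-(f1+f2)/2),"w",np.linalg.norm(n1-n2))
c=(n1+n2+f1+f2)/4;v=(n1+n2-f1-f2)
P=[g(x,y,.116) for x,y in((168,235),(634,235),(400,33),(397,428))]
pc=np.array([(P[0][0]+P[1][0])/2,0]);(cc,r)=cv2.minEnclosingCircle(np.array(P,np.float32)*1e3)
mk=g(368,403,.116)
print("bar c",c.round(4),"nose dir",np.degrees(np.arctan2(v[1],v[0])),"plate",np.round(cc,1),r,"mark",mk.round(4))
for q in(c,np.array(cc)/1e3):
  w=mk-q;print("mark dir",np.degrees(np.arctan2(w[1],w[0])),np.linalg.norm(w))
a=g(360,425,.116)-g(375,381,.116);print("mark line dir",np.degrees(np.arctan2(a[1],a[0])))
print("nose",g(487,345,.124))
```

```text
len 0.04077942647123225 w 0.011106956911964828
bar c [0.6767 0.1532] nose dir -149.31527918128725 plate [674.4 152.2] 44.69050216674805 mark [0.636  0.1592]
mark dir 171.5656082373988 0.04113924120762792
mark dir 169.68534677367236 0.0390778036114362
mark line dir 163.43669450360474
nose [0.65246887 0.13615014]
```

The catch axis is at about (0.6755, 0.153). The nose heading is -149° and the mark heading about 169°, so the catch needs a turn of about 42° clockwise.

```bash
f(){ grep -E 'clock|tool_pos|wrist_force|opening'|tr '\n' ' ';echo; }
python3 -m crank '[[2,-1,0,-10,45],[2,-1,0,-20,45],[2,-1,20,-30,45],[2,-1,60,-31.3,45],[2,-1,95,-31.3,45],[2,-1,115,-31.3,45],[2,-1,115,-31.3,45]]' |f
python3 -m crank '[[0,0,0,0,30],[0,0,0,0,20],[0,0,0,0,10],[0,0,0,0,5],[0,0,0,0,5]]' 30|f
python3 - <<'E'
from h import *
d,s=wrist("w21.png");print(s["torque"])
to(.6755,.153,.131,30.7)
E
```

```text
clock: 44.72 tool_pos: [0.6751, 0.1528, 0.1326] wrist_force: [0.1, 0.2, 0.1] opening: 0.0449 
clock: 45.35 tool_pos: [0.6757, 0.156, 0.1352] wrist_force: [-5.2, 3.5, 7.1] opening: 0.0122 
[ 0.55714649  0.90594935 -0.01248398]
row [-1.7  2.4  4.2] turn 0.2 now [0.6758 0.156  0.1352] yaw 30.85 F [-4.56  3.57  7.79] open 0.0121 t 45.4
```

View pics/w21.png

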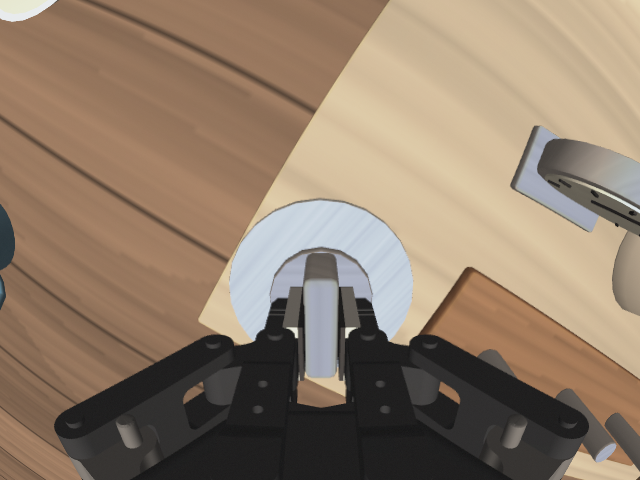

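```bash
f(){ grep -E 'clock|tool_pos|wrist_force|opening'|tr '\n' ' ';echo; }
python3 -m crank '[[0,-2.5,-1.5,0,5],[0,-2.5,-1.5,0,5]]'|f
python3 -m crank '[[0,0,0,5,5],[0,0,0,10,5],[0,0,0,15,5],[0,0,0,20,5],[0,0,0,20,5]]'|f
python3 -c "
from h import *;s=manip.state();print(s['torque']);to(.6755,.1555,.131,30.7)"
```

```text
clock: 45.65 tool_pos: [0.6755, 0.1561, 0.1353] wrist_force: [5.3, -0.3, -4.9] opening: 0.0125 
clock: 46.28 tool_pos: [0.6758, 0.1554, 0.1353] wrist_force: [5.7, -2.0, -5.3] opening: 0.0124 
[-0.51587935 -1.23292476 -0.04578938]
row [-0.3 -0.2  4.3] turn -20.0 now [0.6758 0.1554 0.1353] yaw 10.65 F [ 5.7  -2.01 -5.29] open 0.0124 t 46.27
```

```bash
f(){ grep -E 'clock|tool_pos|wrist_force|opening'|tr '\n' ' ';echo; }
python3 -m crank '[[0.8,0.2,0.5,5,5],[0.8,0.2,0.5,10,5],[0.8,0.2,0.5,15,5],[0.8,0.2,0.5,20,5],[0.8,0.2,0.5,22,5],[0.8,0.2,0.5,22,5]]'|f
python3 -m crank '[[0,0,0,0,20],[0,0,0,0,35],[0,0,0,0,40],[0,0,-30,0,45],[0,0,-80,0,45],[0,0,-115,0,45],[0,0,-115,0,45]]'|f
python3 - <<'E'
from h import *
d,s=wrist("w22.png");np.savez("w22.npz",**d)
cv2.imwrite("pics/w22c.png",cv2.resize(d["color"][160:310,220:420,::-1],None,fx=4,fy=4,interpolation=cv2.INTER_CUBIC))
to(.6755,.1555,.131,-11.5)
E
```

```text
clock: 47.02 tool_pos: [0.6759, 0.1545, 0.1353] wrist_force: [-0.4, -6.3, 2.7] opening: 0.0124 
clock: 47.9 tool_pos: [0.677, 0.1564, 0.253] wrist_force: [0.5, 0.3, -0.5] opening: 0.0447 
row [ -0.5   1.3 119.8] turn 0.3 now [0.676  0.1566 0.2508] yaw -11.2 F [-0.94 -0.18 -0.  ] open 0.0455 t 47.95
```

View pics/w22c.png

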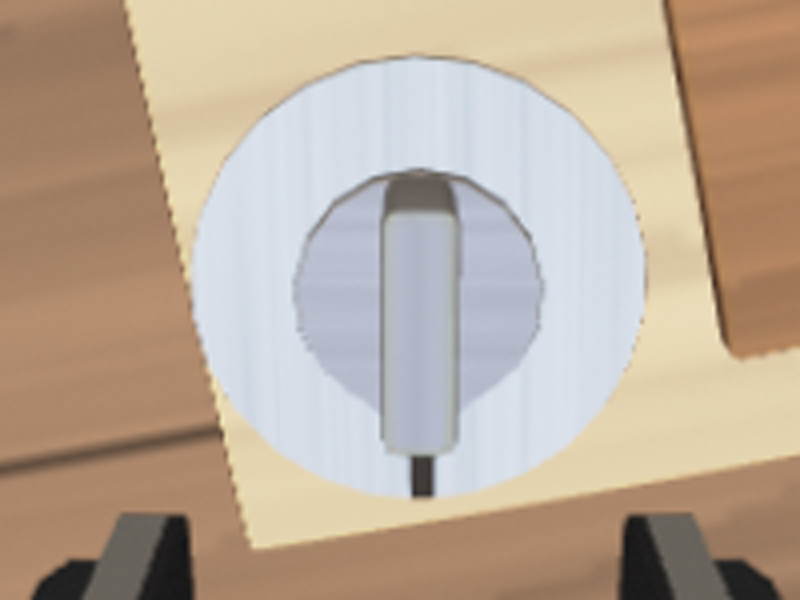

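Run:
```python
from h import *
d=dict(np.load("w22.npz"));s=manip.state()
g=lambda x,y,z:wplane(d,s,220+(x-1.5)/4,160+(y-1.5)/4,z)[:2]
A=lambda v:np.degrees(np.arctan2(v[1],v[0]))%360
dl=g(420,290,.124)  # disc
cL,cR=g(293,293,.124),g(544,293,.124);c=(cL+cR)/2
print("bar",A(g(420,450,.158)-g(421,215,.158)),"mark from disc",A(g(422,476,.116)-c),"markline",A(g(422.5,494,.116)-g(422,460,.116)))
P=np.array([g(x,y,.116)*1e3 for x,y in((191,275),(647,275),(418,56),(419,497))],np.float32);cc,r=cv2.minEnclosingCircle(P);print("plate",cc,r,"disc c",c,A(g(422,476,.116)-np.array(cc)/1e3))
```

```text
bar 168.6668361008278 mark from disc 169.9478306012817 markline 169.73569757800766
plate (673.7077026367188, 154.32107543945312) 44.3404655456543 disc c [0.67434977 0.15438543] 169.6948941544695
```

The catch nose points at the mark within about 1°. I'll back off for a last look at everything.

```bash
f(){ grep -E 'clock|tool_pos|wrist_force|opening'|tr '\n' ' ';echo; }
python3 -m crank '[[-30,0,-30,0,45],[-80,0,-60,0,45],[-130,0,-60,0,45],[-180,0,-60,0,45],[-230,0,-60,0,45],[-230,0,-60,0,45]]'|f
python3 - <<'E'
from h import *
t=snapshot("top");crop(t,225,95,425,305,3,"t6.png")
sc=snapshot("scene");cv2.imwrite("pics/s6.png",sc["color"][:,:,::-1])
d,s=wrist("w23.png")
E
```

```text
clock: 48.7 tool_pos: [0.4458, 0.2029, 0.3084] wrist_force: [-0.1, -0.8, 0.3] opening: 0.0447
```

View pics/t6.png

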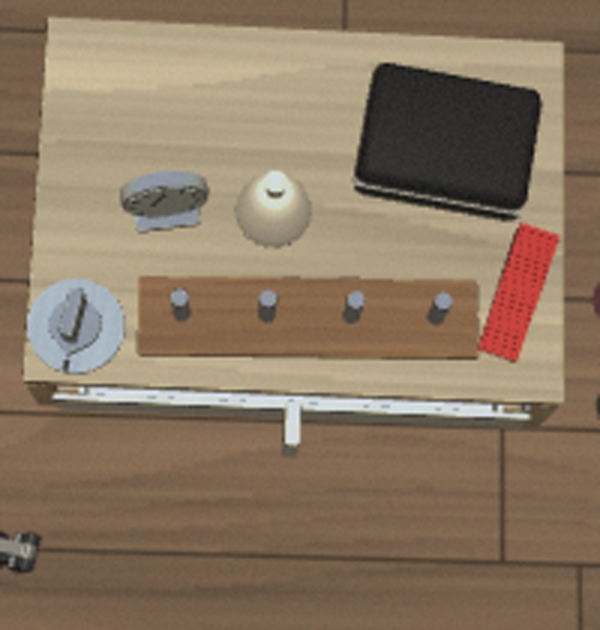

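View pics/s6.png

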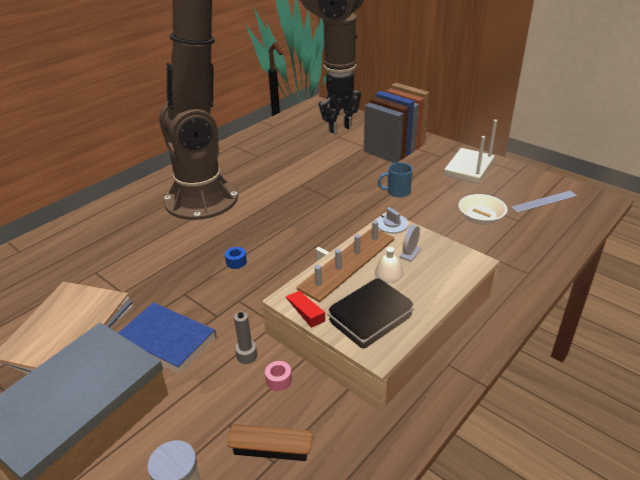

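View pics/w23.png

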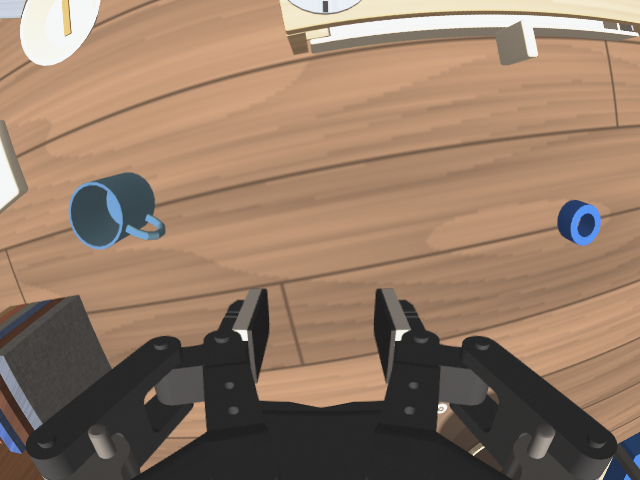

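Run:
```python
from h import *
t=snapshot("top");hsv=cv2.cvtColor(t["color"],cv2.COLOR_RGB2HSV);C=cloud(t)
for u in(320,322,323):
    vs=[v for v in range(226,252) if hsv[v,u,1]<60 and hsv[v,u,2]>150 and C[v,u,2]>.09]; print(u,vs[-1],plane(t,u,vs[-1]+.5,.1).round(4))
t0=dict(np.load("top0.npz"));print(plane(t0,322,248.5,.1))
```

```text
320 242 [ 0.5696 -0.0415  0.1   ]
322 242 [ 0.5698 -0.047   0.1   ]
323 243 [ 0.567  -0.0498  0.1   ]
[ 0.5529187  -0.04740476  0.1       ]
```

```bash
python3 -c "
from workcell import manip;print(manip.hand_in())"
```

```text
the job is handed in; nothing more can be done
None
```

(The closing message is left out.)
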